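# Load the drill jig: shaft clamp, pressure block, wedge

## Robot

A 7-joint arm with a two-finger parallel gripper is mounted at the origin on the work surface; the furniture and walls round the work are solid. World frame = base frame: x ahead of the robot, y to its left, z up, the work surface at z = 0. Lengths are in m, angles in rad, forces in N, time in s.
With the tool pointing down it reaches from about 0.425 to 0.925 m from the base axis. Payload 6.8 kg.
Tool frame: the origin (TCP) lies midway between the tips of the shut fingers; the grasp point (between the pads) lies 19 mm behind it; z points along the fingers, y is the direction in which the jaws open and shut (so a half turn about z gives the same grasp; the last joint's range is limited). The gripper opens to 85 mm and grips with 20 to 120 N. Pads are 22 mm wide; open, the fingers measure 114 mm over their backs; the gripper's body (76 mm by 85 mm) begins 54 mm behind the grasp point. The pads swing forward as they close: fully open they stand 13 mm farther back than shut.
Start: joints at [1.187, 0.477, 0.022, 1.555, -0.011, 1.109, -0.083], TCP at [0.184, -0.65, 0.231] pointing down, gripper open.
Joint ranges: [-2.96, 2.96], [-0.34, 2.1], [-1.41, 1.46], [0.24, 2.44], [-1.37, 4.51], [0.17, 1.92], [-2.96, 2.96]. Speed limits (rad/s): [2.39, 2.39, 3.14, 3.14, 3.14, 3.14, 3.14].

## Interface

Orientations are given as a unit quaternion [w, x, y, z].
In Python, from station import bot gives the robot as it stands. The module is installed in compiled form; this text tells all that it offers.
- The arm moves only by the tool play_rows, never from a script. Its argument "motion" is a list of rows, each a list of 2 entries, a list of its own where there are three numbers: the shift along the tool's x, y, z as a fraction of full scale, then the turn, a rotation vector about the tool's x, y, z as a fraction of full scale. In form: [[[tx, ty, tz], [rx, ry, rz]], ...]. A call has 1 to 8 rows; each row is the pose to reach, as a shift and turn from the pose measured when the call began, along the tool's axes at that moment, turning the shorter way round; what a row does not reach only later rows make up. Full scale, the value 1, is 400 mm for a shift and 360 degrees for a turn. A row lasts 1/10 s, in which the tool goes at most 50 mm and 8.59 degrees, less where a joint would pass 70% of its speed; a pose out of reach is approached as far as the arm can. A call with a number of a shift or a turn outside -1 to 1 is refused whole. A call with a gripper value outside its range is refused whole. "fingers" is the finger opening in mm, from 0 to 85.4, set as the call begins (left out, the last holds). The fingers move at their own pace and stop on an object; "grip_force" is the grip in N (left out, the last holds). Time passes only in rows, so rows that repeat a pose let the fingers close. It gives the time, the measured TCP pose, the force and the opening at its end, in the units of the state.
- bot.get_obs(): the state, without advancing time (a new reading comes with each control period).
- bot.read_camera(name): name is "scene" or "side" or "wrist"; returns a dict with "pixels" (400x640x3 uint8, red, green, blue), "range_z" (400x640 float32, m along the optical axis (not along the pixel's ray), 0 where there is no reading), "fovy" (degrees; the focal length in pixels is half the picture's height over the tangent of half this angle, whatever the lens; pixels are square), "cx", "cy" (the principal point, pixels), "k1" (the pictures are not rectified: a ray, as slopes to the right and down, at radius r is drawn at 1 + k1 r^2 times it, then the intrinsics apply), "pose" (4x4, takes a point from camera to world coordinates). Camera axes: x right, y down, z forward; pixel columns grow to the right and rows downward; lengths in m; the calibration is good to about 2 mm. A picture is of the moment at which its call begins.
- bot.hand_in(): hands the job in, once; it reports no verdict.
The state is a dict: "t": time; "q": joint angles; "joint_vel": joint speeds; "joint_torque": joint torques, N m; "eef_pos": TCP position; "tool_rot": TCP orientation; "contact_force": force on the tool from outside, world axes, zero at the start; "torque": the same for the moment, N m; "gripper_width": opening from 0.0 (shut) to 1.0 (fully open).
Only numpy, scipy, OpenCV 4.12 (cv2) and the standard library are available. Lean on these libraries where they do the work, as an engineer would, in place of code of your own. Each camera call takes 0.05 s, during which the arm holds its last target.

## Task

Load the drill jig: push the shaft clamp standing on the tooling plate up the channel, under the drill bush, to the end stop; put the brass pressure block in behind it; then drive the steel wedge, thin end first, between the block and the two lugs at the mouth until the parts are tight against the stop. Leave the other things as they are.

Things in the scene. Friction and masses are not known exactly. Their poses are not given: they have to be found in the camera images.
- drill_jig: Steel drill jig on a dark tooling plate fixed to the bench. Its y axis is the way the work is pushed up the channel, its x axis the way the wedge is driven. Origin on the bench top under the channel's centre line (x = 0). The plate spans x -150 to 70, y -240 to 160 mm; its top is at z 10 mm. Two 18 mm thick, 30 mm high cheeks (y 36 to 146 mm) bound the channel, 61 mm wide.
- mouth (a point): Middle of the channel's mouth at plate level (jig y = -38 mm). Axes as the jig's. On both sides stands a lug, 30 mm high, x +-33 to +-58 mm; the opening between the lugs is flared from 96 mm at this point to 66 mm at 38 mm farther in. The cheeks begin 74 mm farther in than this point, their inner entry edges bevelled (6.5 mm wide, 12 mm long).
- stop_face (a point): Foot of the end stop's face, at plate level (jig y = 120 mm). Axes as the jig's. The stop is 61 mm wide, 42 mm high. When home, the clamp's origin is 23 mm and the pressure block's 67 mm before this point, both on the channel's centre line.
- wedge_seat (a point): Where the wedge's origin comes to lie, with its axes as the jig's, when all parts are tight (jig x 0, y 21.6 mm, plate level). The lugs' faces that look up the channel lie in one slanting plane, 10.4 mm before this point and matched to the taper; the block's rear face is 10.4 mm beyond it. This gap is open at the top and at both ends; the wedge comes in from the -x end.
- bush (a point): Middle of the underside of the bar with the brass drill bush that crosses the channel, 62 mm above the plate. The bar spans 17.5 mm to either side along the channel; its top is 74 mm, the bush's rim 79 mm above the plate. It is above the clamp's home, so the clamp cannot be dropped in there from above.
- shaft_clamp: Split aluminium shaft clamp with a bore and four black screws on top: 46 mm along its x, 56 mm along its y, 50 mm high (55 with screws), about 0.26 kg. Origin at the centre of its underside. It stands on the plate before the mouth. In the channel its x axis lies along the channel (either way round), its 56 mm side across it.
- pressure_block: Plain brass block, corners chamfered: 57 mm along its x, 42 mm along its y, 30 mm high, about 0.32 kg, the same either way round. Origin at the centre of its underside. It stands on the plate before the mouth, beside the clamp (on either side). In the channel its x axis lies across the channel.
- wedge: Steel taper wedge lying on the plate, 0.45 kg, 140 mm long, 30 mm high. Origin at mid length on its underside; x points to the thin end. Straight side at y +10.4 mm; the other tapers, y = -10.4 mm + 0.125 x (29 to 12 mm thick). On top over its centre of mass a grip fin, 12 mm thick across y = 0, x -38 to 18, z 30 to 60 mm. Self-locking: driven with 15 to 25 N it stays tight.
- hex_key: Bystander: small L-shaped hex key, 31 x 83 x 6 mm, lying on the plate; origin at its centre.
- bored_block: Bystander: bored steel block, 43 x 50 x 51 mm, on the bench to the right of the plate; origin at the centre of its underside.
- drive_ring_b: Bystander: black toothed ring, 66 mm across, 26 mm high, on the bench to the right; origin at the centre of its underside.
- drive_ring_a: Bystander: black ring, 63 mm across, 22 mm high, on the bench to the right; origin at the centre of its underside.
- black_knob: Bystander: black lobed knob, 49 mm across, 31 mm high, on the bench's far right corner; origin at the centre of its underside.

How it is judged:
On the way, in this order (a step that is already met when the one before it is completed fails the run):
1. the shaft clamp stands in the channel between the cheeks (y of shaft_clamp in the frame of drill_jig between 0.06 and 0.1 m and x of shaft_clamp in the frame of drill_jig between -0.006 and 0.006 m), for 0.2 s.
2. the pressure block stands in the channel behind the clamp (y of pressure_block in the frame of drill_jig between 0.042 and 0.06 m and y of shaft_clamp in the frame of drill_jig above 0.085 m), for 0.2 s.
At the end, for the whole second after the job is handed in: Clamp square (0.06 rad), within 2.5 mm of home at the end stop; pressure block square behind it, within 2.5 mm of home; wedge flat on the plate, straight within 0.05 rad, within 8 mm short of its nominal seat and tight (it still presses on the block with over 1 N); all released and at rest (y of shaft_clamp in the frame of drill_jig between 0.0945 and 0.1 m and angle between the x axis of shaft_clamp and the y axis of drill_jig, either way round below 0.06 rad and angle between each of shaft_clamp, pressure_block's own z axis and vertical below 0.06 rad and y of pressure_block in the frame of drill_jig between 0.0505 and 0.056 m and angle between the y axis of pressure_block and the y axis of drill_jig, either way round below 0.06 rad and x of wedge in the frame of drill_jig between -0.008 and 0.02 m and angle between the x axis of wedge and the x axis of drill_jig, either way round below 0.05 rad and z of wedge in the frame of drill_jig below 0.015 m and angle between wedge's own z axis and vertical below 0.05 rad and linear speed of each of wedge, shaft_clamp below 0.01 m/s and contact force between wedge and pressure_block above 1 N); the robot touches nothing.
It fails at once if one of the bystanders (hex key, bored block, either ring, knob) is knocked away by more than 40 mm (distance of any of hex_key, bored_block, drive_ring_a, drive_ring_b, black_knob from where it was at the start of the episode above 0.04 m).
It also fails if it takes over 72 s, if anything falls off the work surface, if the arm or the gripper's body presses on something with over 40 N, if the wrist force passes 120 N, or if a joint passes its speed limit or range.

## Working session

There is one attempt and no reset: what is moved stays moved. The work goes in short steps, Python scripts to look and compute and a tool call to move; the robot and the scene stay as the last step left them, time stands still between calls to the robot, and variables do not carry over. Pictures are saved under pics/ and viewed, and the job is handed in when it is done.

Besides the shell and the picture viewer there is one more tool, called as name(argument=value, ...), one argument or row to a line, values as JSON. play_rows: Moves the arm, as the interface text tells. Shift numbers are shares of 400 mm and turn numbers shares of 360 degrees, none past 1 either way. Its arguments: {"type":"object","properties":{"motion":{"type":"array"},"fingers":{"type":"number"},"grip_force":{"type":"number"}},"required":["motion"]}

```bash
ls; mkdir -p pics
python3 - <<'E'
from station import bot
import cv2,numpy as np
o=bot.get_obs()
for k,v in o.items(): print(k,np.round(v,4))
for n in ["scene","side","wrist"]:
    c=bot.read_camera(n)
    cv2.imwrite(f"pics/{n}0.png",c["pixels"][:,:,::-1])
    np.savez(f"{n}0.npz",**c)
    print(n,c["fovy"],c["cx"],c["cy"],c["k1"],np.round(c["pose"],4).tolist())
E
```

```text
pics
t 0.0
q [ 1.1869  0.4778  0.0223  1.5565 -0.0115  1.1093 -0.0831]
joint_vel [-0.0005 -0.0003 -0.0009 -0.0002 -0.     -0.0016  0.0006]
joint_torque [-2.00000e-04 -5.96449e+01  1.60820e+00 -2.81202e+01  1.25000e-02
  9.40000e-03  1.00000e-04]
eef_pos [ 0.1836 -0.6489  0.2303]
tool_rot [-9.000e-04  9.905e-01  1.375e-01 -2.000e-04]
contact_force [-0.3114  0.9197 -0.2509]
torque [-0.045  -0.0105 -0.0339]
gripper_width 0.9984
scene 42.76408365228639 325.10813037546626 201.70118174385755 -0.1644266053733606 [[-0.7515, -0.4517, 0.4809, -0.0809], [-0.6596, 0.5015, -0.5598, 0.4891], [0.0117, -0.7379, -0.6748, 0.8427], [0.0, 0.0, 0.0, 1.0]]
side 43.19370045165627 309.494535391668 200.5580184892258 -0.11022842120092842 [[0.9456, -0.1359, 0.2955, 0.0458], [-0.3242, -0.4669, 0.8227, -1.2541], [0.0261, -0.8738, -0.4856, 0.7439], [0.0, 0.0, 0.0, 1.0]]
wrist 62.53100476366296 319.4006546711486 202.9024734896267 -0.06630459781736725 [[0.272, -0.9168, -0.2924, 0.2577], [-0.9623, -0.2596, -0.0813, -0.6273], [-0.0013, 0.3035, -0.9528, 0.3728], [0.0, 0.0, 0.0, 1.0]]
```

View pics/scene0.png

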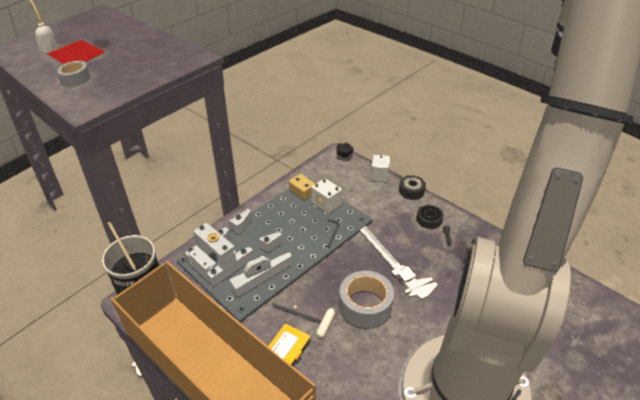

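View pics/side0.png

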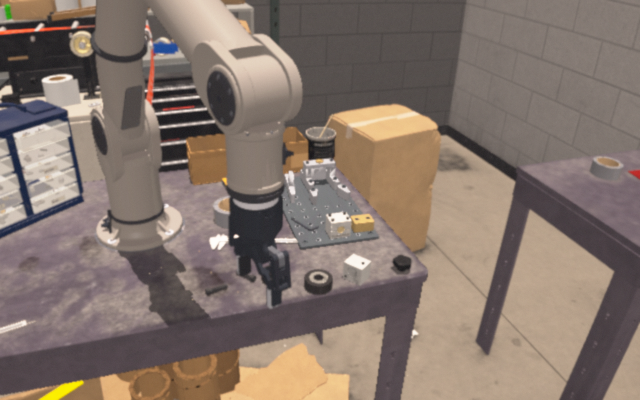

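View pics/wrist0.png

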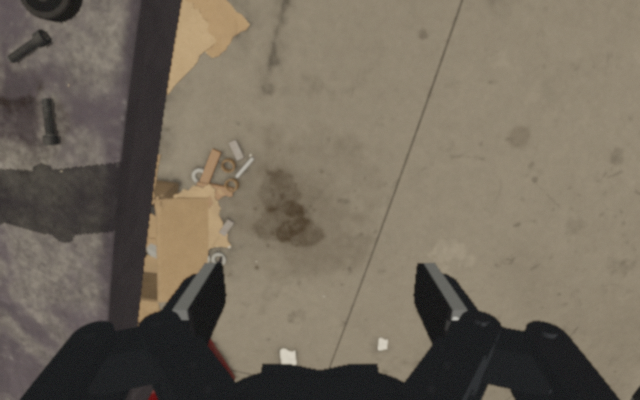

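```bash
cat > h.py <<'E'
import numpy as np, cv2
from scipy.spatial.transform import Rotation as R
def K(c):
    f=200/np.tan(np.radians(c["fovy"])/2); return f,float(c["cx"]),float(c["cy"]),float(c["k1"])
def rays(c,uv):
    f,cx,cy,k=K(c); uv=np.atleast_2d(uv).astype(float)
    d=(uv-[cx,cy])/f; u=d.copy()
    for _ in range(30): u=d/(1+k*(u**2).sum(1,keepdims=True))
    return np.c_[u,np.ones(len(u))]
def toplane(c,uv,z):
    P=np.array(c["pose"]); d=rays(c,uv)@P[:3,:3].T; o=P[:3,3]
    return o+d*((z-o[2])/d[:,2])[:,None]
def todepth(c,uv):
    uv=np.atleast_2d(uv); P=np.array(c["pose"]); r=rays(c,uv)
    z=np.array(c["range_z"])[uv[:,1].astype(int),uv[:,0].astype(int)]
    return (r*z[:,None])@P[:3,:3].T+P[:3,3]
def proj(c,X):
    f,cx,cy,k=K(c);P=np.array(c["pose"]); X=np.atleast_2d(X)
    p=(X-P[:3,3])@P[:3,:3]; s=p[:,:2]/p[:,2:]
    s=s*(1+k*(s**2).sum(1,keepdims=True)); return s*f+[cx,cy]
def cloud(c):
    v,u=np.mgrid[0:400,0:640]; uv=np.c_[u.ravel(),v.ravel()]
    p=todepth(c,uv).reshape(400,640,3); p[np.array(c["range_z"])==0]=np.nan; return p
def zoom(c,x0,y0,x1,y1,s,name):
    im=np.array(c["pixels"])[y0:y1,x0:x1,::-1]
    im=cv2.resize(im,None,fx=s,fy=s,interpolation=cv2.INTER_CUBIC); cv2.imwrite("pics/"+name,im)
E
python3 - <<'E'
from h import *
for n,b in [("scene",(170,140,390,320)),("side",(270,150,430,270))]:
    c=dict(np.load(n+"0.npz")); zoom(c,*b,3.6 if n=="scene" else 5,n+"0z.png")
    if n=="scene":
        print(np.round(toplane(c,[(330,183),(372,220),(243,313),(178,260)],0.01),3))
    p=cloud(c)
    print(n,np.nanmin(p[...,2]))
E
```

```text
[[ 0.549 -0.262  0.01 ]
 [ 0.39  -0.227  0.01 ]
 [ 0.419  0.15   0.01 ]
 [ 0.626  0.153  0.01 ]]
scene -0.8925445425181433
side -0.8926435280125412
```

View pics/scene0z.png

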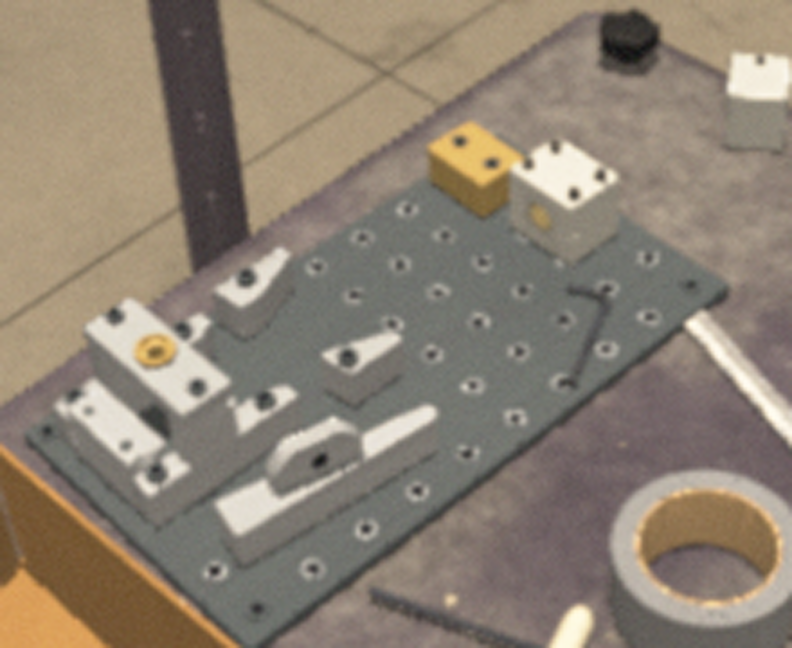

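View pics/side0z.png

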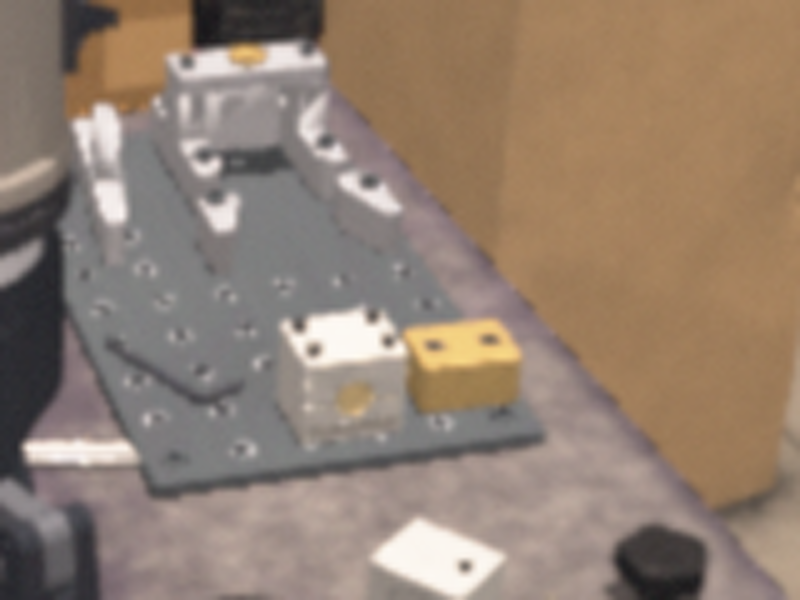

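```bash
cat >> h.py <<'E'
def quatR(q): return R.from_quat([q[1],q[2],q[3],q[0]])
def go(o,pos,yaw=None,tilt=None):
    """yaw: world angle (deg) of the tool's y (jaw) axis, modulo 180, tool pointing down"""
    R0=quatR(o["tool_rot"]); s=R0.inv().apply(np.array(pos)-o["eef_pos"])/0.4
    r=np.zeros(3)
    if yaw is not None:
        c=[]
        for a in (yaw,yaw+180):
            a=np.radians(a); y=np.array([np.cos(a),np.sin(a),0]); z=np.array([0,0,-1.]); x=np.cross(y,z)
            Rt=R.from_matrix(np.c_[x,y,z]); c.append((R0.inv()*Rt).as_rotvec()/(2*np.pi))
        r=min(c,key=np.linalg.norm)
    print("shift",np.round(s,4).tolist(),"turn",np.round(r,4).tolist(),"dist mm",round(float(np.linalg.norm(s)*400),1)); return s,r
def jaw(o):
    y=quatR(o["tool_rot"]).as_matrix()[:,1]; return np.degrees(np.arctan2(y[1],y[0]))
E
python3 - <<'E'
from h import *
from station import bot
o=bot.get_obs(); print(quatR(o["tool_rot"]).as_matrix().round(3), jaw(o))
c=dict(np.load("wrist0.npz")); Rt=quatR(o["tool_rot"]).as_matrix()
print((Rt.T@c["pose"][:3,:3]).round(3), Rt.T@(c["pose"][:3,3]-o["eef_pos"]))
# coarse features
c=dict(np.load("scene0.npz"))
z=lambda u,v:(170+u/3.6,140+v/3.6)
for name,u,v,h in [("bush",155,350,.089),("clamp top",565,178,.06),("brass top",475,155,.04),("fin hole",320,460,.055),("wedge thin tip",432,412,.04),("wedge thick",225,512,.04),("hexbend",605,298,.013),("hexend",570,385,.013),("lugL tip",335,352,.04)]:
    print(name,toplane(c,z(u,v),h)[0].round(3))
s,r=go(o,[0.44,-0.10,0.42],0)
E
```

```text
[[ 0.962  0.272 -0.001]
 [ 0.272 -0.962  0.001]
 [-0.    -0.001 -1.   ]] -74.19504504393011
[[-0.    -0.953 -0.303]
 [ 1.    -0.    -0.   ]
 [-0.    -0.303  0.953]] [ 0.07715478 -0.00094877 -0.14229358]
bush [0.555 0.098 0.089]
clamp top [ 0.502 -0.195  0.06 ]
brass top [ 0.577 -0.189  0.04 ]
fin hole [0.45  0.072 0.055]
wedge thin tip [ 0.438 -0.004  0.04 ]
wedge thick [0.471 0.126 0.04 ]
hexbend [ 0.441 -0.165  0.013]
hexend [ 0.408 -0.093  0.013]
lugL tip [0.515 0.    0.04 ]
shift [0.9904, -1.1469, -0.4721] turn [-0.0002, -0.0001, -0.2061] dist mm 634.9
```

Run:
```python
from h import *
from station import bot
o=bot.get_obs()
go(o,[0.38,-0.40,0.38],-94)
go(o,[0.58,-0.05,0.36],-94)
```

```text
shift [0.6418, -0.466, -0.373] turn [-0.0002, 0.0001, 0.055] dist mm 350.6
shift [1.3612, -1.1716, -0.3221] turn [-0.0002, 0.0001, 0.055] dist mm 729.9
```

play_rows(
  motion=[
    [[0.64,-0.466,-0.373],[0,0,0.055]],
    [[0.64,-0.466,-0.373],[0,0,0.055]],
    [[0.64,-0.466,-0.373],[0,0,0.055]],
    [[0.64,-0.466,-0.373],[0,0,0.055]],
    [[0.64,-0.466,-0.373],[0,0,0.055]],
    [[0.64,-0.466,-0.373],[0,0,0.055]],
    [[0.9,-0.76,-0.36],[0,0,0.055]],
    [[0.9,-0.76,-0.36],[0,0,0.055]],
  ],
)

```text
t: 0.95
eef_pos: [0.3997, -0.3465, 0.3675]
tool_rot: [-0.0, 0.999, -0.035, 0.0]
contact_force: [1.2, 0.3, 0.1]
gripper_width: 1.002
```

Run:
```python
from h import *
from station import bot
o=bot.get_obs();print(o["eef_pos"],jaw(o),o["t"])
go(o,[0.58,-0.05,0.36],-94)
```

```text
[ 0.39974449 -0.34649199  0.36747857] -94.00928868981703 0.95
shift [0.3977, -0.7709, 0.0193] turn [-0.0001, -0.0001, -0.0] dist mm 347.1
```

play_rows(
  motion=[
    [[0.398,-0.77,0.02],[0,0,0]],
    [[0.398,-0.77,0.02],[0,0,0]],
    [[0.398,-0.77,0.02],[0,0,0]],
    [[0.398,-0.77,0.02],[0,0,0]],
    [[0.398,-0.77,0.02],[0,0,0]],
    [[0.398,-0.77,0.02],[0,0,0]],
    [[0.398,-0.77,0.02],[0,0,0]],
    [[0.398,-0.77,0.02],[0,0,0]],
  ],
)

```text
t: 1.75
eef_pos: [0.5819, -0.0419, 0.3589]
tool_rot: [-0.002, 1.0, -0.029, 0.0]
contact_force: [-0.6, 0.4, -0.1]
gripper_width: 1.001
```

Run:
```python
from h import *
from station import bot
o=bot.get_obs();print(o["eef_pos"],jaw(o),o["t"],np.abs(o["joint_vel"]).max())
for n in ["wrist"]:
    c=bot.read_camera(n); np.savez(n+"1.npz",**c)
    cv2.imwrite("pics/wrist1.png",cv2.resize(c["pixels"][:,:,::-1],(800,500)))
```

```text
[ 0.58194309 -0.04185772  0.35892616] -93.36037685940289 1.75 0.08483245906888048
```

View pics/wrist1.png

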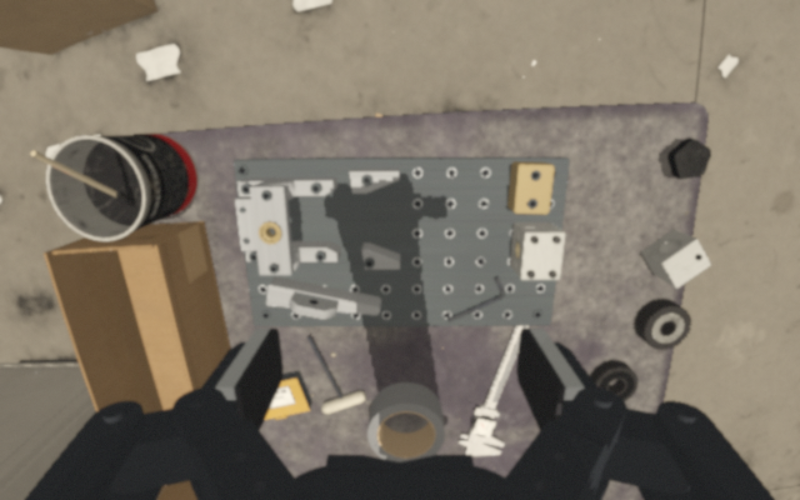

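Run:
```python
from h import *
from station import bot
c=bot.read_camera("wrist"); np.savez("wrist2.npz",**c)
o=bot.get_obs();print(o["eef_pos"],jaw(o),o["t"],np.abs(o["joint_vel"]).max())
p=cloud(c); z=p[...,2]
print("plate z", np.nanmedian(z[200:240,300:310]),np.nanstd(z[200:215,352:362]), "bench",np.nanmedian(z[280:300,420:430]))
for n,(u,v) in {"clamp":(433,205),"brass":(427,150),"bar":(215,195),"cheek":(255,150),"wedge":(222,243),"fin":(248,241)}.items(): print(n,p[v,u].round(4))
zoom(c,180,115,470,270,2.75,"wrist2z.png")
h=np.clip((z-0.0)/0.1,0,1); h=np.nan_to_num(h)
cv2.imwrite("pics/h2.png",cv2.resize((h*255).astype(np.uint8)[115:270,180:470],None,fx=2.75,fy=2.75,interpolation=0))
```

```text
[ 0.58013465 -0.04914231  0.3590193 ] -93.84322387142467 1.85 0.04442591827746534
plate z 0.010450245585987561 0.0008288162150623431 bench 0.38565896125974086
clamp [ 0.5039 -0.2017  0.0597]
brass [ 0.5796 -0.1963  0.041 ]
bar [0.5449 0.0961 0.0853]
cheek [0.5944 0.0449 0.0403]
wedge [0.4557 0.1134 0.0406]
fin [0.4628 0.0689 0.0545]
```

View pics/wrist2z.png

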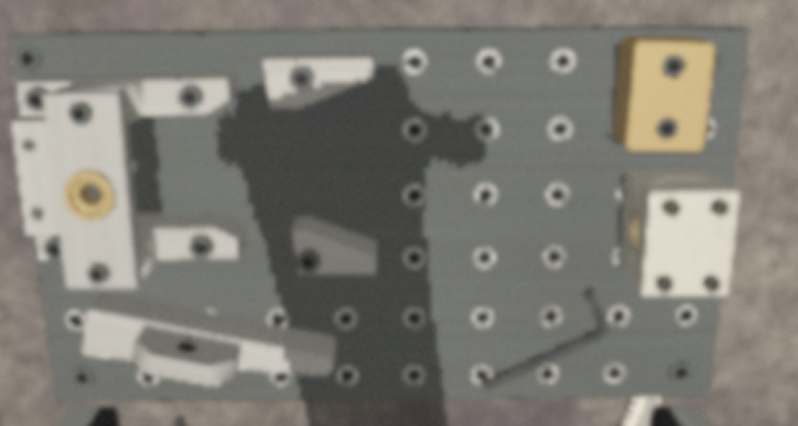

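View pics/h2.png

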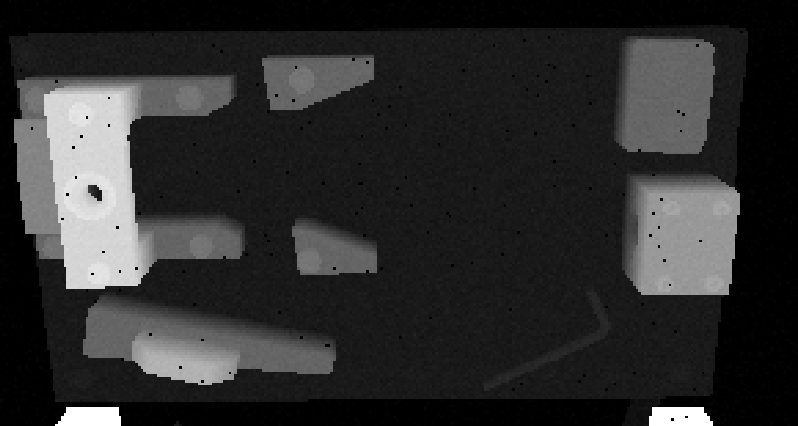

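```bash
cat > meas.py <<'E'
from h import *
def rect(P,name,show=True):
    xy=P[:,:2].astype(np.float32)*1000
    (cx,cy),(w,h),a=cv2.minAreaRect(xy)
    print(name,"n",len(P),"mean",xy.mean(0).round(1),"rect c",(round(cx,1),round(cy,1)),"wh",(round(w,1),round(h,1)),"ang",round(a,2)); return (cx,cy),(w,h),a
def comp(p,lo,hi,box):
    z=p[...,2]; m=(z>lo)&(z<hi)&(p[...,0]>box[0])&(p[...,0]<box[1])&(p[...,1]>box[2])&(p[...,1]<box[3])
    m=m.astype(np.uint8); m=cv2.morphologyEx(m,cv2.MORPH_CLOSE,np.ones((3,3),np.uint8)); m=cv2.morphologyEx(m,cv2.MORPH_OPEN,np.ones((3,3),np.uint8))
    n,l,s,_=cv2.connectedComponentsWithStats(m)
    i=1+np.argmax(s[1:,4]); k=(l==i)&(z>lo)&(z<hi); return p[k]
E
python3 - <<'E'
from meas import *
from station import bot
c=bot.read_camera("wrist"); np.savez("wrist3.npz",**c)
o=bot.get_obs();print(o["eef_pos"],jaw(o),o["t"],np.abs(o["joint_vel"]).max())
p=cloud(c)
rect(comp(p,.056,.066,(.45,.56,-.26,-.15)),"clamp")
rect(comp(p,.036,.046,(.52,.65,-.26,-.15)),"brass")
rect(comp(p,.080,.092,(.45,.65,.05,.15)),"bar")
rect(comp(p,.006,.1,(.37,.70,-.30,.2)),"plate")
rect(comp(p,.036,.046,(.57,.62,.03,.16)),"cheek+")
rect(comp(p,.036,.046,(.5,.535,.03,.16)),"cheek-")
rect(comp(p,.036,.046,(.56,.62,-.06,.022)),"lug+")
rect(comp(p,.036,.046,(.48,.56,-.06,.022)),"lug-")
rect(comp(p,.036,.046,(.40,.50,-.02,.16)),"wedge top")
rect(comp(p,.05,.08,(.40,.50,-.02,.16)),"fin")
rect(comp(p,.035,.08,(.40,.50,-.02,.16)),"wedge all")
E
```

```text
[ 0.57976886 -0.05099926  0.35921935] -94.01772842962247 1.9 0.024324970122778244
clamp n 1221 mean [ 507.3 -196.9] rect c (506.7, -197.7) wh (47.6, 55.1) ang 87.47
brass n 1229 mean [ 580.  -190.5] rect c (579.4, -191.2) wh (43.9, 57.3) ang 86.11
bar n 1871 mean [560.6  96.8] rect c (558.1, 97.6) wh (36.7, 96.2) ang 86.45
plate n 34397 mean [521.2 -40.6] rect c (499.6, -37.1) wh (401.0, 243.6) ang 86.98
cheek+ n 364 mean [595.7  57.1] rect c (595.3, 56.4) wh (44.9, 18.0) ang 86.77
cheek- n 356 mean [518.1  62.6] rect c (517.7, 64.6) wh (53.2, 17.9) ang 85.67
lug+ n 547 mean [600.   -9.3] rect c (597.0, -11.9) wh (54.6, 25.5) ang 86.26
lug- n 345 mean [506.2 -11.4] rect c (507.4, -13.3) wh (44.2, 23.8) ang 86.15
wedge top n 853 mean [458.9  68.4] rect c (455.6, 62.0) wh (139.7, 28.6) ang 78.57
fin n 472 mean [459.5  69.9] rect c (457.4, 71.4) wh (55.9, 13.5) ang 73.24
wedge all n 1395 mean [459.3  68.7] rect c (455.6, 62.0) wh (139.7, 28.6) ang 78.57
```

Run:
```python
from meas import *
c=dict(np.load("wrist3.npz")); p=cloud(c)
P=p.reshape(-1,3); P=P[~np.isnan(P[:,2])]
th=np.radians(-3.7); O=np.array([.5525,0])
Rm=np.array([[np.cos(th),-np.sin(th)],[np.sin(th),np.cos(th)]])
J=(P[:,:2]-O)@Rm*1000; Z=P[:,2]*1000
def edge(sel,ax,sgn,lo,hi,st,name,exp):
    # ax: coordinate whose extreme is taken; binned along the other
    X=J[sel]; b=X[:,1-ax]; pts=[]
    for s in np.arange(lo,hi,st):
        q=X[(b>=s)&(b<s+st),ax]
        if len(q): pts.append((s+st/2,np.sort(q*sgn)[-1]*sgn))
    pts=np.array(pts); 
    for _ in range(3):
        f=np.polyfit(pts[:,0],pts[:,1],1); r=pts[:,1]-np.polyval(f,pts[:,0]); pts=pts[abs(r)<max(2*r.std(),.4)]
    print(name,"slope deg %.2f"%np.degrees(np.arctan(f[0])),"val at mid %.2f"%np.polyval(f,(lo+hi)/2),"expect",exp,"sd %.2f"%r.std())
pl=(Z>6)&(Z<14)&(abs(J[:,0]+40)<125)&(abs(J[:,1]+40)<215)
edge(pl,0,1,-220,140,3,"plate x+",70)
edge(pl,1,1,-100,40,3,"plate y+",160)
edge(pl,1,-1,-100,40,3,"plate y-",-240)
t=(Z>37)&(Z<45)
w=lambda a,b,c_,d:t&(J[:,0]>a)&(J[:,0]<b)&(J[:,1]>c_)&(J[:,1]<d)
edge(w(24,54,30,80),0,1,50,78,3,"cheek+ outer",48.5)
edge(w(24,54,30,80),0,-1,50,78,3,"cheek+ inner",30.5)
edge(w(-54,-24,30,80),0,1,50,78,3,"cheek- inner",-30.5)
edge(w(-54,-24,30,80),0,-1,50,78,3,"cheek- outer",-48.5)
edge(w(24,64,-50,20),0,1,-36,4,3,"lug+ outer",58)
edge(w(-64,-24,-50,20),0,-1,-36,0,3,"lug- outer",-58)
edge(w(24,54,30,80),1,-1,37,48,3,"cheek+ end",36)
edge(w(-54,-24,30,80),1,-1,-48,-37,3,"cheek- end",36)
b=(Z>80)&(Z<92)&(abs(J[:,0])<60)&(J[:,1]>60)&(J[:,1]<130)
edge(b,1,1,-40,40,3,"bar y+",114.5);edge(b,1,-1,-40,40,3,"bar y-",79.5)
edge(b,0,1,85,110,3,"bar x+","48.5");edge(b,0,-1,85,110,3,"bar x-","-48.5")
```

```text
plate x+ slope deg -0.61 val at mid 70.25 expect 70 sd 0.39
plate y+ slope deg -18.78 val at mid 135.27 expect 160 sd 24.65
plate y- slope deg -14.46 val at mid -212.43 expect -240 sd 27.29
cheek+ outer slope deg 0.42 val at mid 47.27 expect 48.5 sd 0.09
cheek+ inner slope deg 0.31 val at mid 30.26 expect 30.5 sd 0.11
cheek- inner slope deg 0.20 val at mid -30.33 expect -30.5 sd 0.06
cheek- outer slope deg 0.36 val at mid -47.49 expect -48.5 sd 0.14
lug+ outer slope deg 0.31 val at mid 57.77 expect 58 sd 0.06
lug- outer slope deg 0.51 val at mid -55.40 expect -58 sd 0.11
cheek+ end slope deg -0.31 val at mid 36.85 expect 36 sd 0.14
cheek- end slope deg 4.27 val at mid 36.08 expect 36 sd 0.36
bar y+ slope deg 0.86 val at mid 114.93 expect 114.5 sd 0.25
bar y- slope deg -0.48 val at mid 80.14 expect 79.5 sd 0.30
bar x+ slope deg 0.26 val at mid 47.15 expect 48.5 sd 0.14
bar x- slope deg -0.09 val at mid -48.42 expect -48.5 sd 0.21
```

Run:
```python
from meas import *
c=dict(np.load("wrist2.npz")); 
px=lambda a:np.array([(180+u/2.75,115+v/2.75) for u,v in a])
C=toplane(c,px([(10,35),(748,29),(712,397),(55,402)]),.01)[:,:2]*1000
print(C.round(1)); d=lambda a,b:np.degrees(np.arctan2(*(b-a)[::-1]))
print("far edge",d(C[1],C[0]),"near",d(C[2],C[3]),"left",d(C[3],C[0]),"right",d(C[2],C[1]),[np.linalg.norm(C[i]-C[(i+1)%4]).round(1) for i in range(4)])
# hole grid: bright ring rows
H=toplane(c,px([(414,61),(488,61),(562,60)]),.01)[:,:2]*1000; print(H.round(1),d(H[2],H[0]))
H=toplane(c,px([(414,376),(347,376),(281,376),(547,375),(614,373)]),.01)[:,:2]*1000; print(H.round(1),d(H[4],H[2]))
H=toplane(c,px([(414,61),(414,130),(414,195),(414,257),(414,318),(414,376)]),.01)[:,:2]*1000; print(H.round(1),d(H[5],H[0]))
c=dict(np.load("scene0.npz"))
px=lambda a:np.array([(170+u/3.6,140+v/3.6) for u,v in a])
H=toplane(c,px([(215,570),(312,568)]),.01)[:,:2]*1000;print(H.round(1))
C=toplane(c,px([(727,289),(250,645)]),.01)[:,:2]*1000;print(C.round(1),d(C[0],C[1]))
H=toplane(c,px([(312,568),(366,528),(417,491),(467,453),(515,418),(606,349),(649,317)]),.01)[:,:2]*1000;print(H.round(1),d(H[6],H[0]))
H=toplane(c,px([(408,209),(362,237),(317,266)]),.01)[:,:2]*1000;print(H.round(1),d(H[0],H[2]))
```

```text
[[ 630.5  153.7]
 [ 608.6 -242.6]
 [ 389.7 -233.1]
 [ 411.3  167. ]]
far edge 86.8357354970106 near 86.92144078496705 left -3.4903155967048956 right -2.470175561222426 [np.float64(396.8), np.float64(219.1), np.float64(400.7), np.float64(219.7)]
[[ 601.8  -62.5]
 [ 599.4 -102.2]
 [ 597.6 -142. ]] 86.94989491405592
[[ 415.9  -52.7]
 [ 418.4  -12.6]
 [ 420.8   26.8]
 [ 411.5 -132.3]
 [ 410.1 -172.6]] 86.91220773223455
[[601.8 -62.5]
 [564.4 -60.5]
 [527.6 -58.6]
 [491.  -56.6]
 [453.4 -54.6]
 [415.9 -52.7]] -3.0380223668575774
[[465.  144.1]
 [425.8 106.2]]
[[ 389.1 -226.5]
 [ 412.9  164.7]] 86.5141924561339
[[ 425.8  106.2]
 [ 423.6   65.9]
 [ 421.    27. ]
 [ 419.2  -13.5]
 [ 416.7  -52.9]
 [ 412.9 -133.3]
 [ 410.7 -173. ]] 86.90106897518109
[[ 596.7 -143.4]
 [ 599.9 -103.2]
 [ 601.8  -63.9]] 86.33629851293611
```

```bash
cat >> h.py <<'E'
YAW=np.radians(-3.1); O=np.array([.5526,0.0])
RJ=np.array([[np.cos(YAW),-np.sin(YAW)],[np.sin(YAW),np.cos(YAW)]])
def toj(xy): return (np.atleast_2d(xy)[:,:2]-O)@RJ
def tow(xy): return np.atleast_2d(xy)@RJ.T+O
E
python3 - <<'E'
from meas import *
c=dict(np.load("wrist3.npz")); p=cloud(c)
for n,pt in [("clamp",(.5070,-.1973)),("brass",(.5797,-.1909)),("fin",(.4574,.0714))]: print(n,(toj(pt)*1000).round(1))
Q=comp(p,.036,.08,(.40,.50,-.02,.16))[:,:2]*1000
F=comp(p,.055,.08,(.40,.50,-.02,.16))[:,:2]*1000
a=np.radians(75); u=np.array([np.cos(a),np.sin(a)]); v=np.array([-u[1],u[0]])
def fit(Q,sg,name):
    s=Q@u; t=Q@v; b=np.arange(s.min()+6,s.max()-6,3); pts=[]
    for x in b:
        k=(s>=x)&(s<x+3)
        if k.sum(): pts.append((x+1.5,np.max(t[k]*sg)*sg))
    pts=np.array(pts)
    for _ in range(3):
        f=np.polyfit(*pts.T,1); r=pts[:,1]-np.polyval(f,pts[:,0]); pts=pts[abs(r)<max(1.5*r.std(),.5)]
    print(name,"dir",75+np.degrees(np.arctan(f[0])),r.std(),len(pts))
fit(Q,1,"wedge robot side(-x)"); fit(Q,-1,"wedge jig side (+x)"); fit(F,1,"fin -x"); fit(F,-1,"fin +x")
print("ends",Q[Q[:,1].argmax()],Q[Q[:,1].argmin()], "fin mean",F.mean(0))
s=Q@u;print("len",s.max()-s.min()); sf=F@u; print("fin from thin end",sf.min()-s.min(),"len",sf.max()-sf.min())
E
```

```text
clamp [[ -34.9 -199.5]]
brass [[  37.4 -189.2]]
fin [[-98.9  66.1]]
wedge robot side(-x) dir 81.24767227837029 1.6842640727787694 28
wedge jig side (+x) dir 74.36700126962819 0.2318430935452147 35
fin -x dir 74.13150090857286 0.4722648193109225 11
fin +x dir 74.53203522270914 0.1996975598072722 15
ends [456.82160756 132.33027188] [445.45321949  -6.25515025] fin mean [459.04819321  69.97347386]
len 139.36220965725752
fin from thin end 51.76304217621433 len 55.6452011317478
```

Run:
```python
from h import *
from station import bot
o=bot.get_obs(); print(o["q"].round(3),o["gripper_width"])
t=tow([[-.0349,-.1995]])[0]; print(t)
go(o,[*t,.16],-3.1); 
Rt=quatR(o["tool_rot"])
for y in (-3.1,176.9):
    pass
print(tow([[-.0349,-.1995],[0,-.06],[0,.0],[0,.063]]))
```

```text
[ 0.242  0.251 -0.323  1.597  0.082  1.308 -1.734] 1.0059334459708869
[ 0.50696235 -0.19732072]
shift [-0.1556, 0.3776, 0.4982] turn [0.0001, 0.0001, 0.2475] dist mm 257.7
[[ 0.50696235 -0.19732072]
 [ 0.54935527 -0.0599122 ]
 [ 0.5526      0.        ]
 [ 0.55600697  0.06290781]]
```

play_rows(
  motion=[
    [[-0.1556,0.3776,0.3],[0,0,0.2475]],
    [[-0.1556,0.3776,0.4],[0,0,0.2475]],
    [[-0.1556,0.3776,0.498],[0,0,0.2475]],
    [[-0.1556,0.3776,0.498],[0,0,0.2475]],
    [[-0.1556,0.3776,0.498],[0,0,0.2475]],
    [[-0.1556,0.3776,0.498],[0,0,0.2475]],
    [[-0.1556,0.3776,0.498],[0,0,0.2475]],
    [[-0.1556,0.3776,0.498],[0,0,0.2475]],
  ],
  fingers=70,
)

```text
t: 2.7
eef_pos: [0.5051, -0.1999, 0.1597]
tool_rot: [0.001, 0.802, -0.598, -0.001]
contact_force: [1.1, -0.0, 0.4]
gripper_width: 0.821
```

Run:
```python
from h import *
from station import bot
o=bot.get_obs(); print(o["q"].round(3),o["eef_pos"],jaw(o))
t=tow([[-.0349,-.1995]])[0]
go(o,[*t,.12],-3.1); go(o,[*t,.04],-3.1)
```

```text
[ 0.297  0.347 -0.043  1.939  0.021  0.858 -2.609] [ 0.50509325 -0.19990245  0.15965819] -163.38601080585363
shift [-0.0049, -0.0065, 0.0991] turn [0.0003, -0.0001, 0.0548] dist mm 39.8
shift [-0.0049, -0.0069, 0.2991] turn [0.0003, -0.0001, 0.0548] dist mm 119.7
```

play_rows(
  motion=[
    [[-0.005,-0.0065,0.05],[0,0,-0.445]],
    [[-0.005,-0.0065,0.05],[0,0,-0.445]],
    [[-0.005,-0.0065,0.05],[0,0,-0.445]],
    [[-0.005,-0.0065,0.05],[0,0,-0.445]],
    [[-0.005,-0.0065,0.05],[0,0,-0.445]],
    [[-0.005,-0.0065,0.05],[0,0,-0.445]],
    [[-0.005,-0.0065,0.05],[0,0,-0.445]],
    [[-0.005,-0.0065,0.05],[0,0,-0.445]],
  ],
)

```text
t: 3.5
eef_pos: [0.5057, -0.1996, 0.1399]
tool_rot: [0.0, 0.999, -0.034, -0.001]
contact_force: [-0.1, -0.6, -0.0]
gripper_width: 0.817
```

```bash
cat > g.py <<'E'
import sys
from h import *
from station import bot
# usage: g.py jx jy z yaw   (jig mm, world z mm, jaw yaw deg)
o=bot.get_obs(); print("q7",o["q"][6].round(2),"eef",(o["eef_pos"]*1000).round(1),"jig",(toj(o["eef_pos"])*1000).round(1)[0],"jaw",round(jaw(o),2),"F",np.round(o["contact_force"],1),"w",round(o["gripper_width"]*85.4,1),"t",round(o["t"],2),"v",np.abs(o["joint_vel"]).max().round(3))
a=[float(x) for x in sys.argv[1:]]
for i in range(0,len(a),4):
    go(o,[*tow([[a[i]/1000,a[i+1]/1000]])[0],a[i+2]/1000],a[i+3])
E
python3 g.py -34.9 -199.5 120 -3.1 -34.9 -199.5 40 -3.1
```

```text
q7 -1.52 eef [ 505.7 -199.6  139.9] jig [ -36.  -201.8] jaw -93.86 F [-0.1 -0.6 -0. ] w 69.8 t 3.5 v 1.338
shift [0.0028, -0.006, 0.0498] turn [0.0003, 0.0, 0.2479] dist mm 20.1
shift [0.003, -0.0062, 0.2498] turn [0.0003, 0.0, 0.2479] dist mm 100.0
```

play_rows(
  motion=[
    [[0.003,-0.006,0.05],[0,0,-0.252]],
    [[0.003,-0.006,0.05],[0,0,-0.252]],
    [[0.003,-0.006,0.05],[0,0,-0.252]],
    [[0.003,-0.006,0.05],[0,0,-0.252]],
    [[0.003,-0.006,0.05],[0,0,-0.252]],
    [[0.003,-0.006,0.05],[0,0,-0.252]],
    [[0.003,-0.006,0.05],[0,0,-0.252]],
    [[0.003,-0.006,0.05],[0,0,-0.252]],
  ],
)

```text
t: 4.3
eef_pos: [0.5057, -0.1998, 0.12]
tool_rot: [0.0, 0.844, 0.537, -0.001]
contact_force: [0.3, -0.4, 0.6]
gripper_width: 0.819
```

```bash
python3 g.py -34.9 -199.5 110 -3.1
```

```text
q7 -0.47 eef [ 505.7 -199.8  120. ] jig [ -36. -202.] jaw -25.11 F [ 0.3 -0.4  0.6] w 70.0 t 4.3 v 1.304
shift [0.0069, 0.0002, 0.0251] turn [-0.0003, 0.0004, -0.0611] dist mm 10.4
```

play_rows(
  motion=[
    [[0.007,0,0.025],[0,0,-0.061]],
    [[0.007,0,0.025],[0,0,-0.061]],
    [[0.007,0,0.025],[0,0,-0.061]],
    [[0.007,0,0.025],[0,0,-0.061]],
    [[0.007,0,0.025],[0,0,-0.061]],
    [[0.007,0,0.025],[0,0,-0.061]],
  ],
)

```text
t: 4.9
eef_pos: [0.5065, -0.1981, 0.1102]
tool_rot: [0.0, 0.727, 0.686, -0.002]
contact_force: [0.2, 0.6, 0.3]
gripper_width: 0.821
```

```bash
python3 g.py -34.9 -199.5 40 -3.1
python3 - <<'E'
from h import *
from station import bot
c=bot.read_camera("wrist"); np.savez("wrist4.npz",**c)
cv2.imwrite("pics/w4.png",c["pixels"][:,:,::-1])
E
```

```text
q7 -0.16 eef [ 506.5 -198.1  110.2] jig [ -35.3 -200.3] jaw -3.32 F [0.2 0.6 0.3] w 70.1 t 4.9 v 0.007
shift [0.0025, 0.0013, 0.1754] turn [-0.0003, 0.0005, -0.0006] dist mm 70.2
```

View pics/w4.png

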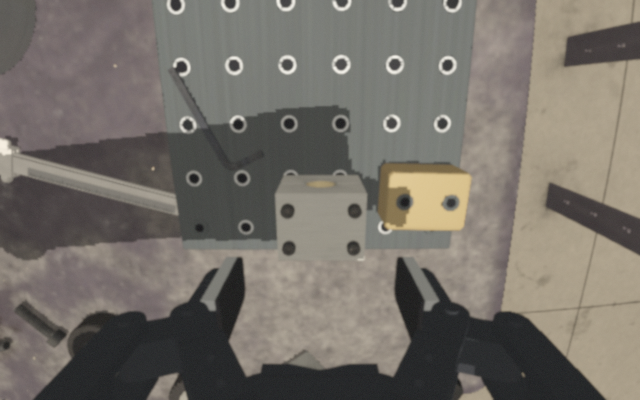

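play_rows(
  motion=[
    [[0.0025,0.0013,0.1],[0,0,0]],
    [[0.0025,0.0013,0.15],[0,0,0]],
    [[0.0025,0.0013,0.175],[0,0,0]],
    [[0.0025,0.0013,0.175],[0,0,0]],
    [[0.0025,0.0013,0.175],[0,0,0]],
  ],
)

```text
t: 5.45
eef_pos: [0.5078, -0.1971, 0.0409]
tool_rot: [0.001, 0.727, 0.687, -0.001]
contact_force: [0.2, 0.2, 1.1]
gripper_width: 0.818
```

play_rows(
  motion=[
    [[0,0,0],[0,0,0]],
    [[0,0,0],[0,0,0]],
    [[0,0,0],[0,0,0]],
    [[0,0,0],[0,0,0]],
    [[0,0,0],[0,0,0]],
    [[0,0,0],[0,0,0]],
  ],
  fingers=40,
  grip_force=50,
)

```text
t: 6.05
eef_pos: [0.5088, -0.1973, 0.0424]
tool_rot: [0.002, 0.727, 0.687, -0.001]
contact_force: [-1.1, 0.0, 6.6]
gripper_width: 0.644
```

```bash
python3 g.py 0 -80 50 -3.1
```

```text
q7 -0.24 eef [ 508.8 -197.3   42.4] jig [ -33.  -199.3] jaw -3.29 F [-1.1  0.   6.6] w 55.0 t 6.05 v 0.002
shift [0.2986, 0.0816, -0.0201] turn [0.0002, 0.0006, -0.0005] dist mm 124.1
```

```bash
python3 g.py -34 -199 52 -3.1 -34 -130 52 -3.1 0 -80 52 -3.1
```

```text
q7 -0.24 eef [ 508.8 -197.3   42.4] jig [ -33.  -199.3] jaw -3.29 F [-1.1  0.   6.6] w 55.0 t 6.05 v 0.002
shift [0.0008, -0.0024, -0.024] turn [0.0002, 0.0006, -0.0005] dist mm 9.7
shift [0.1732, -0.003, -0.0247] turn [0.0002, 0.0006, -0.0005] dist mm 70.0
shift [0.2985, 0.0816, -0.0251] turn [0.0002, 0.0006, -0.0005] dist mm 124.2
```

play_rows(
  motion=[
    [[0,0,-0.024],[0,0,0]],
    [[0,0,-0.024],[0,0,0]],
    [[0.09,0,-0.024],[0,0,0]],
    [[0.17,0,-0.024],[0,0,0]],
    [[0.24,0.04,-0.025],[0,0,0]],
    [[0.299,0.0816,-0.025],[0,0,0]],
    [[0.299,0.0816,-0.025],[0,0,0]],
    [[0.299,0.0816,-0.025],[0,0,0]],
  ],
)

```text
t: 6.85
eef_pos: [0.5484, -0.0791, 0.052]
tool_rot: [0.002, 0.727, 0.687, -0.001]
contact_force: [-0.2, -0.7, -3.1]
gripper_width: 0.643
```

```bash
python3 g.py 0 -80 52 -3.1
python3 - <<'E'
from meas import *
from station import bot
c=bot.read_camera("wrist"); np.savez("wrist5.npz",**c)
cv2.imwrite("pics/w5.png",c["pixels"][:,:,::-1])
s=bot.read_camera("side"); np.savez("side5.npz",**s); zoom(s,250,130,430,270,4.4,"side5.png")
p=cloud(c); a=rect(comp(p,.060,.08,(.5,.6,-.14,-.02)),"clamp")
print(toj(np.array(a[0])/1000)*1000)
E
```

```text
q7 -0.45 eef [548.4 -79.1  52. ] jig [  0.1 -79.2] jaw -3.21 F [-0.2 -0.7 -3.1] w 54.9 t 6.85 v 0.027
shift [-0.002, -0.0002, -0.0001] turn [0.0002, 0.0006, -0.0003] dist mm 0.8
clamp n 14068 mean [547.8 -75.6] rect c (547.4, -79.6) wh (47.5, 82.3) ang 86.12
[[ -0.89998719 -79.74425795]]
```

View pics/w5.png

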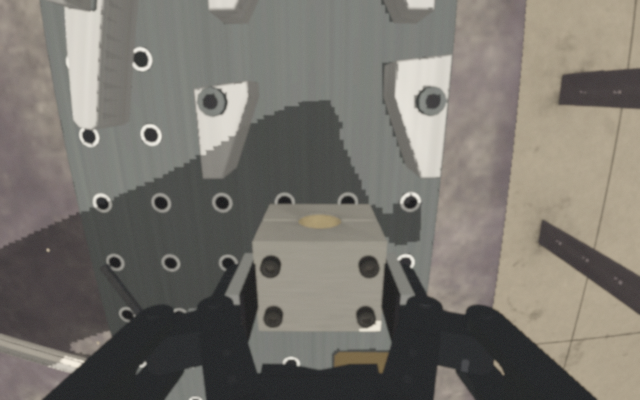

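View pics/side5.png

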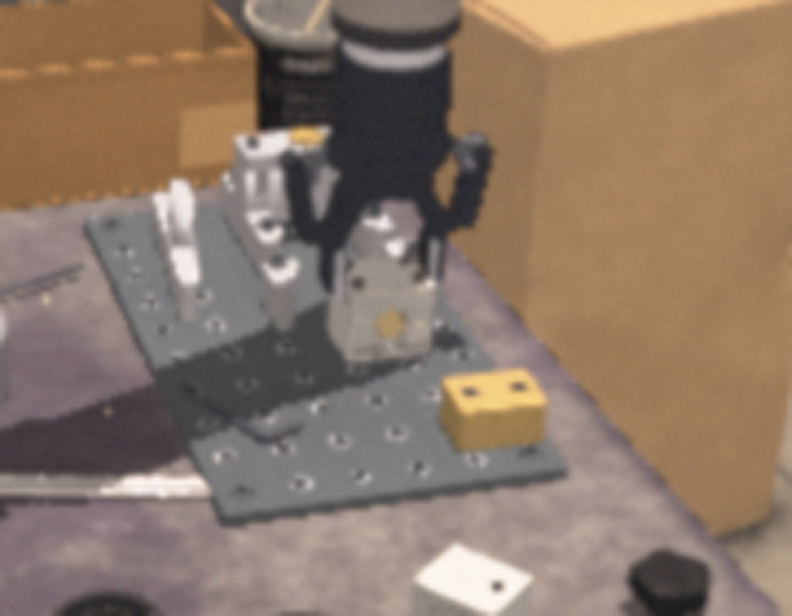

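Run:
```python
from meas import *
c=dict(np.load("wrist5.npz")); p=cloud(c)
P=p.reshape(-1,3); P=P[~np.isnan(P[:,2])]; J=toj(P)*1000; Z=P[:,2]*1000
print("plate z med",np.median(Z[(abs(J[:,0])<25)&(J[:,1]>-40)&(J[:,1]<30)]),"lug top",np.median(Z[(J[:,0]>38)&(J[:,0]<50)&(J[:,1]>-10)&(J[:,1]<5)]))
t=(Z>37)&(Z<45)
for y0,y1 in [(-30,-25),(-20,-15),(-10,-5),(-3,1),(2,6),(38,41),(42,45),(50,55)]:
    k=t&(J[:,1]>y0)&(J[:,1]<y1); X=J[k,0]; L=X[(X<0)&(X>-75)]; Rr=X[(X>0)&(X<75)]
    q=lambda a:(a.min().round(1),a.max().round(1)) if len(a) else None
    if len(L) and len(Rr): print(y0,"left",q(L),"right",q(Rr),"mid inner",(L.max()+Rr.min())/2,"mid outer",(L.min()+Rr.max())/2)
# clamp rim: points z 64-75 within x +-27
k=(Z>64)&(Z<72)&(abs(J[:,0])<35)&(J[:,1]<-40)
```

```text
plate z med 9.856613166752556 lug top 40.91517563138524
-30 left (np.float64(-58.0), np.float64(-42.6)) right (np.float64(43.3), np.float64(58.8)) mid inner 0.31991847988382816 mid outer 0.3707858824928856
-20 left (np.float64(-57.9), np.float64(-38.6)) right (np.float64(39.4), np.float64(58.5)) mid inner 0.4045318581770303 mid outer 0.29420720860471405
-10 left (np.float64(-57.6), np.float64(-34.7)) right (np.float64(35.3), np.float64(58.5)) mid inner 0.2970653326839887 mid outer 0.4834055314116661
-3 left (np.float64(-57.8), np.float64(-32.5)) right (np.float64(33.1), np.float64(58.6)) mid inner 0.31811056724782816 mid outer 0.39827762573894177
2 left (np.float64(-58.0), np.float64(-32.3)) right (np.float64(33.1), np.float64(58.7)) mid inner 0.3889439139723372 mid outer 0.3481113547571226
38 left (np.float64(-48.0), np.float64(-34.4)) right (np.float64(35.1), np.float64(49.0)) mid inner 0.31084582541797445 mid outer 0.49419403884281365
```

```bash
sed -i 's/O=np.array(\[.5526/O=np.array([.5530/' h.py
python3 - <<'E'
from meas import *
c=dict(np.load("wrist5.npz")); p=cloud(c); px=np.array(c["pixels"]).astype(int)
P=p.reshape(-1,3); J=toj(P)*1000; Z=P[:,2]*1000; b=px.reshape(-1,3).sum(1)
for z0 in (70,):
  for y in (-100,-95,-90,-85,-80,-75,-70,-65,-60):
    k=(Z>66)&(Z<74)&(abs(J[:,1]-y)<2)&(abs(J[:,0])<45)
    k2=k&(b>200)
    if k2.any(): print(y,J[k,0].min().round(1),J[k,0].max().round(1),"bright",J[k2,0].min().round(1),J[k2,0].max().round(1))
k=(Z>66)&(Z<74)&(abs(J[:,0])<24); print("y range",J[k,1].min(),J[k,1].max(),"z",np.median(Z[k]))
E
python3 g.py 0 -80 52 -3.1 0 -20 46 -3.1 0 20 45 -3.1
```

```text
-100 -28.8 26.8 bright -28.8 26.8
-95 -29.2 26.5 bright -29.2 26.5
-90 -29.1 26.6 bright -29.1 26.6
-85 -28.8 26.4 bright -28.7 26.4
-80 -28.8 26.5 bright -28.6 26.5
-75 -28.7 26.6 bright -28.6 26.6
-70 -42.0 39.9 bright -42.0 39.9
-65 -33.6 32.0 bright -33.6 32.0
-60 -29.2 27.0 bright -29.2 27.0
y range -103.81017782377039 -56.26802388696123 z 69.42319134182146
q7 -0.45 eef [547.5 -80.8  51.7] jig [ -1.1 -81. ] jaw -3.36 F [ 0.7  0.3 -2.1] w 54.7 t 6.95 v 0.013
shift [0.0025, 0.0028, -0.0008] turn [0.0, 0.0008, -0.0007] dist mm 1.5
shift [0.1526, 0.0021, 0.0135] turn [0.0, 0.0008, -0.0007] dist mm 61.3
shift [0.2526, 0.0016, 0.0155] turn [0.0, 0.0008, -0.0007] dist mm 101.2
```

play_rows(
  motion=[
    [[0.05,0.003,0.005],[0,0,0]],
    [[0.1,0.003,0.012],[0,0,0]],
    [[0.15,0.003,0.018],[0,0,0]],
    [[0.15,0.003,0.018],[0,0,0]],
    [[0.15,0.003,0.018],[0,0,0]],
  ],
)

```text
t: 7.45
eef_pos: [0.5517, -0.0222, 0.0441]
tool_rot: [0.002, 0.728, 0.686, -0.002]
contact_force: [0.8, 0.0, -1.8]
gripper_width: 0.642
```

```bash
python3 g.py 0 20 44 -3.1 0 62 44 -3.1
```

```text
q7 -0.57 eef [551.7 -22.2  44.1] jig [ -0.1 -22.2] jaw -3.39 F [ 0.8  0.  -1.8] w 54.8 t 7.45 v 0.017
shift [0.1056, -0.0003, -0.0004] turn [-0.0001, 0.0009, -0.0008] dist mm 42.2
shift [0.2106, -0.0009, -0.001] turn [-0.0001, 0.0009, -0.0008] dist mm 84.2
```

play_rows(
  motion=[
    [[0.05,0,0],[0,0,0]],
    [[0.105,0,0],[0,0,-0.0008]],
    [[0.105,0,0],[0,0,-0.0008]],
    [[0.13,0,0],[0,0,-0.0008]],
    [[0.15,0,0],[0,0,-0.0008]],
  ],
)

```text
t: 7.95
eef_pos: [0.5552, 0.0365, 0.0436]
tool_rot: [0.002, 0.727, 0.687, -0.003]
contact_force: [0.4, -0.4, -2.9]
gripper_width: 0.646
```

```bash
python3 g.py 0 62 44 -3.1 0 64 44 -3.1
```

```text
q7 -0.67 eef [555.2  36.5  43.6] jig [ 0.3 36.5] jaw -3.24 F [ 0.4 -0.4 -2.9] w 55.1 t 7.95 v 0.152
shift [0.0636, -0.0008, -0.0014] turn [-0.0001, 0.001, -0.0004] dist mm 25.5
shift [0.0686, -0.0008, -0.0014] turn [-0.0001, 0.001, -0.0004] dist mm 27.5
```

play_rows(
  motion=[
    [[0.03,0,-0.001],[0,0,0]],
    [[0.05,0,-0.001],[0,0,0]],
    [[0.066,0,-0.001],[0,0,0]],
    [[0.066,0,-0.001],[0,0,0]],
    [[0.066,0,-0.001],[0,0,0]],
  ],
)

```text
t: 8.45
eef_pos: [0.5567, 0.0627, 0.0437]
tool_rot: [0.002, 0.727, 0.687, -0.003]
contact_force: [-0.6, -0.2, -2.1]
gripper_width: 0.641
```

```bash
python3 g.py 0 63 43 -3.1
python3 - <<'E'
from h import *
from station import bot
c=bot.read_camera("wrist"); cv2.imwrite("pics/w6.png",c["pixels"][:,:,::-1])
E
```

```text
q7 -0.72 eef [556.7  62.7  43.7] jig [ 0.3 62.9] jaw -3.23 F [-0.6 -0.2 -2.1] w 54.8 t 8.45 v 0.01
shift [0.0004, -0.0007, 0.0019] turn [-0.0002, 0.0011, -0.0004] dist mm 0.8
```

View pics/w6.png

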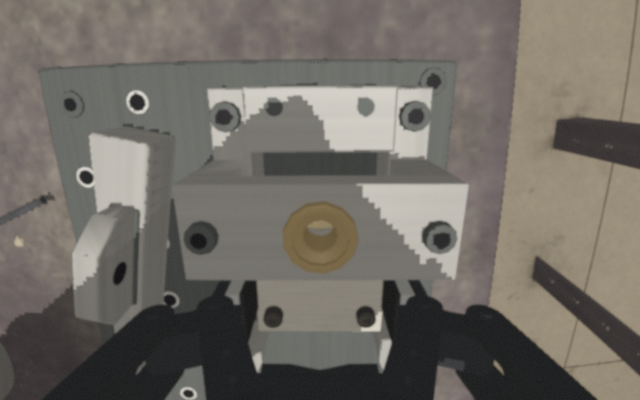

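play_rows(
  motion=[
    [[0,0,0.004],[0,0,0]],
    [[0,0,0.004],[0,0,0]],
  ],
)

```text
t: 8.7
eef_pos: [0.5569, 0.0619, 0.0425]
tool_rot: [0.002, 0.727, 0.686, -0.003]
contact_force: [-1.9, -1.1, 2.8]
gripper_width: 0.643
```

play_rows(
  motion=[
    [[0,0,0],[0,0,0]],
    [[0,0,0],[0,0,0]],
    [[0,0,0],[0,0,0]],
    [[-0.02,0,-0.1],[0,0,0]],
    [[-0.06,0,-0.2],[0,0,0]],
    [[-0.1,0,-0.3],[0,0,0]],
    [[-0.1,0,-0.3],[0,0,0]],
  ],
  fingers=70,
)

```text
t: 9.4
eef_pos: [0.5581, 0.0209, 0.1678]
tool_rot: [0.006, 0.728, 0.685, -0.0]
contact_force: [0.1, 0.4, 1.0]
gripper_width: 0.821
```

```bash
python3 g.py 37 -120 180 86.9
python3 - <<'E'
from meas import *
from station import bot
c=bot.read_camera("wrist"); cv2.imwrite("pics/w7.png",c["pixels"][:,:,::-1]); np.savez("wrist7.npz",**c)
p=cloud(c); a=rect(comp(p,.055,.068,(.5,.62,0,.085)),"clamp vis")
E
```

```text
q7 -0.52 eef [558.1  20.9 167.8] jig [ 4.  21.2] jaw -3.5 F [0.1 0.4 1. ] w 70.1 t 9.4 v 0.067
shift [-0.3526, 0.0852, -0.0268] turn [0.002, -0.0, 0.2489] dist mm 145.5
clamp vis n 3802 mean [555.8  58.6] rect c (555.7, 57.7) wh (39.9, 56.3) ang 86.48
```

View pics/w7.png

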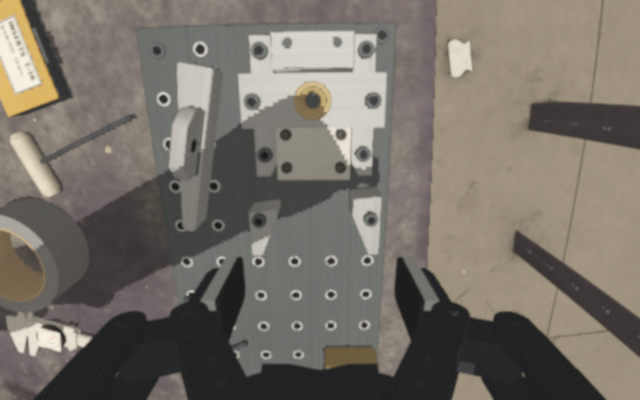

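```bash
python3 g.py 37 -189.2 110 86.5
```

```text
q7 -0.53 eef [556.7  21.7 165.4] jig [ 2.5 21.9] jaw -3.44 F [-0.3 -0.1 -0.1] w 70.1 t 9.45 v 0.054
shift [-0.5261, 0.0888, 0.1432] turn [-0.0004, 0.0016, -0.2498] dist mm 221.0
```

play_rows(
  motion=[
    [[-0.526,0.089,0.08],[0,0,-0.25]],
    [[-0.526,0.089,0.08],[0,0,-0.25]],
    [[-0.526,0.089,0.1],[0,0,-0.25]],
    [[-0.526,0.089,0.143],[0,0,-0.25]],
    [[-0.526,0.089,0.143],[0,0,-0.25]],
    [[-0.526,0.089,0.143],[0,0,-0.25]],
    [[-0.526,0.089,0.143],[0,0,-0.25]],
    [[-0.526,0.089,0.143],[0,0,-0.25]],
  ],
  fingers=60,
)

```text
t: 10.25
eef_pos: [0.579, -0.1903, 0.1084]
tool_rot: [0.001, 0.209, 0.978, -0.004]
contact_force: [0.0, -0.3, -0.5]
gripper_width: 0.703
```

```bash
python3 g.py 37 -189.2 110 86.5
```

```text
q7 0.87 eef [ 579.  -190.3  108.4] jig [  36.3 -188.6] jaw 65.83 F [ 0.  -0.3 -0.5] w 60.0 t 10.25 v 1.304
shift [-0.0022, -0.0008, -0.004] turn [-0.0011, 0.0005, -0.0574] dist mm 1.9
```

play_rows(
  motion=[
    [[-0.001,0,0],[0,0,-0.0574]],
    [[-0.001,0,0],[0,0,-0.0574]],
    [[-0.001,0,0],[0,0,-0.0574]],
    [[-0.001,0,0],[0,0,-0.0574]],
    [[-0.001,0,0],[0,0,-0.0574]],
    [[-0.001,0,0],[0,0,-0.0574]],
  ],
)

```text
t: 10.85
eef_pos: [0.5793, -0.1901, 0.108]
tool_rot: [0.0, 0.031, 1.0, -0.004]
contact_force: [1.3, 1.2, -0.1]
gripper_width: 0.706
```

```bash
python3 - <<'E'
from meas import *
from station import bot
c=bot.read_camera("wrist"); cv2.imwrite("pics/w8.png",c["pixels"][:,:,::-1]); np.savez("wrist8.npz",**c)
p=cloud(c); a=rect(comp(p,.036,.046,(.53,.63,-.24,-.15)),"brass"); print(toj(np.array(a[0])/1000)*1000)
E
python3 g.py 37 -189.2 60 86.5 37 -189.2 17 86.5
```

```text
brass n 4771 mean [ 577.7 -191.1] rect c (579.6, -191.2) wh (42.1, 57.8) ang 85.6
[[  36.91049925 -189.52202565]]
q7 1.18 eef [ 579.3 -190.2  108.1] jig [  36.6 -188.5] jaw 86.45 F [-0.2  0.1  0.3] w 60.0 t 10.9 v 0.006
shift [-0.0009, -0.0009, 0.1203] turn [-0.0012, 0.0002, -0.0001] dist mm 48.1
shift [-0.0007, -0.0001, 0.2278] turn [-0.0012, 0.0002, -0.0001] dist mm 91.1
```

View pics/w8.png

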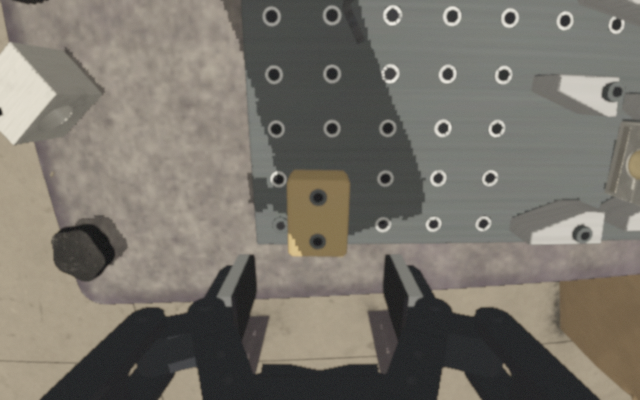

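play_rows(
  motion=[
    [[0,-0.001,0.12],[0,0,0]],
    [[0,-0.001,0.19],[0,0,0]],
    [[0,0,0.228],[0,0,0]],
    [[0,0,0.228],[0,0,0]],
    [[0,0,0.228],[0,0,0]],
  ],
)

```text
t: 11.4
eef_pos: [0.5803, -0.1905, 0.0179]
tool_rot: [0.001, 0.031, 1.0, -0.004]
contact_force: [0.6, 0.6, -0.1]
gripper_width: 0.705
```

play_rows(
  motion=[
    [[0,0,0],[0,0,0]],
    [[0,0,0],[0,0,0]],
    [[0,0,0],[0,0,0]],
    [[0,0,0],[0,0,0]],
    [[0,0,0],[0,0,0]],
    [[0,0,0],[0,0,0]],
  ],
  fingers=25,
  grip_force=50,
)

```text
t: 12.0
eef_pos: [0.582, -0.1908, 0.0201]
tool_rot: [0.003, 0.031, 1.0, -0.004]
contact_force: [-1.2, -0.2, 6.6]
gripper_width: 0.479
```

```bash
python3 g.py 37 -189 70 86.9 0 -30 70 86.9 0 -5 70 86.9
```

```text
q7 1.1 eef [ 582.  -190.8   20.1] jig [  39.2 -188.9] jaw 86.44 F [-1.2 -0.2  6.6] w 40.9 t 12.0 v 0.002
shift [0.0048, -0.0013, -0.1247] turn [-0.0013, 0.001, -0.0013] dist mm 49.9
shift [0.1005, 0.3954, -0.1285] turn [-0.0013, 0.001, -0.0013] dist mm 171.1
shift [0.101, 0.4579, -0.129] turn [-0.0013, 0.001, -0.0013] dist mm 194.5
```

play_rows(
  motion=[
    [[0,0,-0.08],[0,0,0]],
    [[0.02,0.05,-0.128],[0,0,0]],
    [[0.05,0.17,-0.129],[0,0,-0.0013]],
    [[0.08,0.29,-0.129],[0,0,-0.0013]],
    [[0.095,0.4,-0.129],[0,0,-0.0013]],
    [[0.095,0.458,-0.129],[0,0,-0.0013]],
    [[0.095,0.458,-0.129],[0,0,-0.0013]],
    [[0.095,0.458,-0.129],[0,0,-0.0013]],
  ],
)

```text
t: 12.8
eef_pos: [0.5551, -0.0049, 0.0704]
tool_rot: [0.003, 0.026, 1.0, -0.004]
contact_force: [-0.1, -0.7, -2.9]
gripper_width: 0.478
```

```bash
python3 - <<'E'
from meas import *
from station import bot
c=bot.read_camera("wrist"); cv2.imwrite("pics/w9.png",c["pixels"][:,:,::-1]); np.savez("wrist9.npz",**c)
E
python3 g.py 2.3 -6 40 86.9 2.3 -6 21 86.9
```

```text
q7 0.8 eef [555.1  -6.1  70.1] jig [ 2.4 -6. ] jaw 86.86 F [-0.3 -0.  -3.1] w 40.6 t 12.85 v 0.018
shift [0.0008, 0.0007, 0.0752] turn [-0.0015, 0.001, -0.0001] dist mm 30.1
shift [0.0011, 0.0011, 0.1227] turn [-0.0015, 0.001, -0.0001] dist mm 49.1
```

View pics/w9.png

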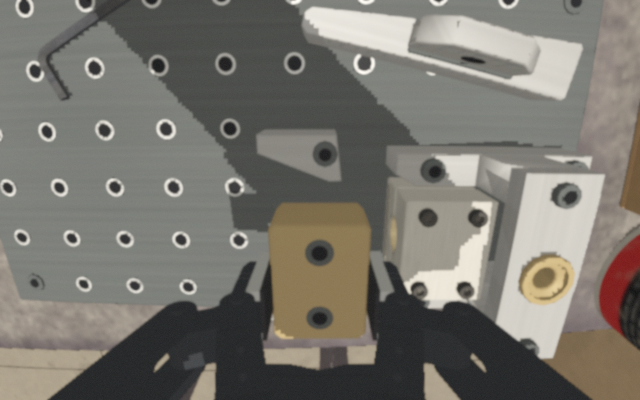

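```bash
python3 g.py 2 -20 35 86.9 2 -20 21 86.9
```

```text
q7 0.8 eef [555.1  -6.1  70.1] jig [ 2.4 -6. ] jaw 86.86 F [-0.3 -0.  -3.1] w 40.6 t 12.85 v 0.018
shift [0.0016, -0.0342, 0.088] turn [-0.0015, 0.001, -0.0001] dist mm 37.8
shift [0.0018, -0.0339, 0.123] turn [-0.0015, 0.001, -0.0001] dist mm 51.0
```

play_rows(
  motion=[
    [[0,-0.034,0],[0,0,0]],
    [[0.001,-0.034,0.04],[0,0,0]],
    [[0.001,-0.034,0.08],[0,0,0]],
    [[0.001,-0.034,0.11],[0,0,0]],
    [[0.001,-0.034,0.123],[0,0,0]],
    [[0.001,-0.034,0.125],[0,0,0]],
  ],
)

```text
t: 13.45
eef_pos: [0.5533, -0.0201, 0.0201]
tool_rot: [0.002, 0.027, 1.0, -0.005]
contact_force: [-8.4, -3.2, 15.8]
gripper_width: 0.476
```

```bash
python3 g.py 2 -20 20 86.9
```

```text
q7 0.77 eef [553.3 -20.1  20.1] jig [  1.4 -20.1] jaw 86.9 F [-8.4 -3.2 15.8] w 40.7 t 13.45 v 0.005
shift [-0.0016, 0.0002, 0.0002] turn [-0.0017, 0.0006, -0.0] dist mm 0.6
```

play_rows(
  motion=[
    [[0,0,-0.003],[0,0,0]],
    [[0,0,-0.003],[0,0,0]],
    [[0,0,-0.003],[0,0,0]],
    [[0,0,-0.06],[0,0,0]],
    [[0,0,-0.14],[0,0,0]],
    [[0,-0.05,-0.2],[0,0,0]],
    [[0,-0.1,-0.2],[0,0,0]],
  ],
  fingers=52,
)

```text
t: 14.15
eef_pos: [0.5533, -0.0583, 0.104]
tool_rot: [0.005, 0.026, 1.0, -0.005]
contact_force: [-0.5, -0.2, -0.2]
gripper_width: 0.611
```

```bash
python3 g.py 0 -64 100 -3.1
python3 - <<'E'
from meas import *
from station import bot
c=bot.read_camera("wrist"); cv2.imwrite("pics/w10.png",c["pixels"][:,:,::-1]); np.savez("wrist10.npz",**c)
p=cloud(c); a=rect(comp(p,.036,.046,(.524,.584,-.06,.04)),"brass"); print(toj(np.array(a[0])/1000)*1000)
E
```

```text
q7 0.94 eef [553.3 -58.3 104. ] jig [  3.5 -58.2] jaw 87.01 F [-0.5 -0.2 -0.2] w 52.2 t 14.15 v 0.357
shift [0.0089, -0.0144, 0.01] turn [-0.0025, -0.0001, -0.2497] dist mm 7.9
brass n 4781 mean [550.1 -19.6] rect c (551.1, -19.4) wh (41.9, 55.8) ang 87.07
[[ -0.83569475 -19.43056793]]
```

View pics/w10.png

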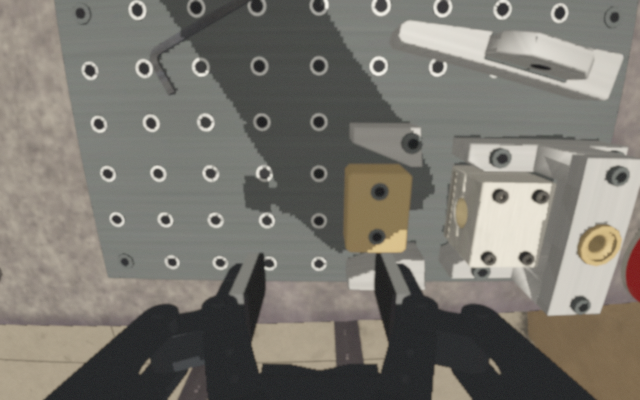

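play_rows(
  motion=[
    [[0.009,-0.03,0],[0,0,0.25]],
    [[0.009,-0.03,0],[0,0,0.25]],
    [[0.009,-0.03,0],[0,0,0.25]],
    [[0.009,-0.03,0],[0,0,0.25]],
    [[0.009,-0.03,0],[0,0,0.25]],
    [[0.009,-0.03,0],[0,0,0.25]],
    [[0.009,-0.03,0],[0,0,0.25]],
    [[0.009,-0.03,0],[0,0,0.25]],
  ],
  fingers=22,
)

```text
t: 15.0
eef_pos: [0.5477, -0.0752, 0.1017]
tool_rot: [0.006, 0.589, 0.808, -0.004]
contact_force: [-0.8, -0.3, -0.5]
gripper_width: 0.258
```

play_rows(
  motion=[
    [[0,0,0],[0,0,0.055]],
    [[0,0,0],[0,0,0.055]],
    [[0,0,0],[0,0,0.055]],
    [[0,0,0],[0,0,0.055]],
    [[0,0,0],[0,0,0.055]],
  ],
)

```text
t: 15.5
eef_pos: [0.5477, -0.075, 0.1015]
tool_rot: [0.006, 0.719, 0.695, -0.003]
contact_force: [0.1, 0.3, -0.7]
gripper_width: 0.258
```

```bash
python3 g.py -0.5 -66 18 -3.1
```

```text
q7 -0.38 eef [547.7 -75.  101.5] jig [ -1.3 -75.2] jaw -1.89 F [ 0.1  0.3 -0.7] w 22.1 t 15.5 v 0.006
shift [0.0255, 0.0012, 0.2085] turn [0.0009, 0.002, 0.0034] dist mm 84.0
```

play_rows(
  motion=[
    [[0.01,0.001,0.12],[0.0009,0.002,0.0034]],
    [[0.02,0.001,0.18],[0.0009,0.002,0.0034]],
    [[0.0255,0.0012,0.2085],[0.0009,0.002,0.0034]],
    [[0.0255,0.0012,0.2085],[0.0009,0.002,0.0034]],
    [[0.0255,0.0012,0.2085],[0.0009,0.002,0.0034]],
  ],
)

```text
t: 16.0
eef_pos: [0.5497, -0.0657, 0.0188]
tool_rot: [0.0, 0.726, 0.688, 0.001]
contact_force: [0.3, -0.1, 0.9]
gripper_width: 0.261
```

```bash
python3 g.py -0.5 -40 18 -3.1 0 -10 18 -3.1
```

```text
q7 -0.49 eef [549.7 -65.7  18.8] jig [  0.3 -65.8] jaw -3.07 F [ 0.3 -0.1  0.9] w 22.2 t 16.0 v 0.017
shift [0.0644, -0.0019, 0.002] turn [0.0002, -0.0, 0.0001] dist mm 25.8
shift [0.1394, -0.0006, 0.002] turn [0.0002, -0.0, 0.0001] dist mm 55.8
```

play_rows(
  motion=[
    [[0.02,-0.001,0],[0,0,0]],
    [[0.04,-0.001,0],[0,0,0]],
    [[0.06,-0.001,0],[0,0,0]],
    [[0.075,-0.001,0],[0,0,0]],
    [[0.09,-0.001,0],[0,0,0]],
    [[0.105,-0.001,0],[0,0,0]],
    [[0.12,-0.001,0],[0,0,0]],
  ],
)

```text
t: 16.7
eef_pos: [0.5518, -0.0174, 0.0188]
tool_rot: [0.0, 0.726, 0.688, 0.0]
contact_force: [-0.2, -1.7, 1.3]
gripper_width: 0.258
```

```bash
python3 g.py 0 0 18 -3.1
python3 - <<'E'
from meas import *
from station import bot
c=bot.read_camera("wrist"); cv2.imwrite("pics/w11.png",c["pixels"][:,:,::-1]); np.savez("wrist11.npz",**c)
p=cloud(c); a=rect(comp(p,.036,.046,(.522,.584,-.06,.06)),"brass"); print(toj(np.array(a[0])/1000)*1000)
E
```

```text
q7 -0.58 eef [551.8 -17.4  18.8] jig [ -0.2 -17.4] jaw -3.08 F [-0.2 -1.7  1.3] w 22.0 t 16.7 v 0.108
shift [0.0436, 0.0006, 0.002] turn [0.0002, 0.0, 0.0001] dist mm 17.5
brass n 13739 mean [552.2  14.3] rect c (551.9, 11.7) wh (44.6, 57.7) ang 86.92
[[-1.71306171 11.65396647]]
```

View pics/w11.png

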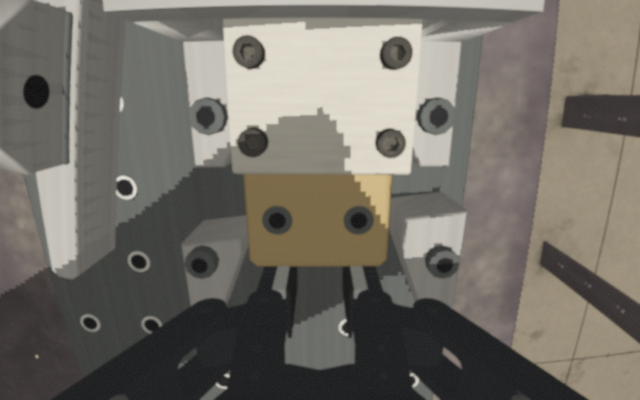

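play_rows(
  motion=[
    [[0.015,0.001,0],[0,0,0]],
    [[0.03,0.001,0],[0,0,0]],
    [[0.045,0.001,0],[0,0,0]],
    [[0.06,0.001,0],[0,0,0]],
    [[0.07,0.001,0],[0,0,0]],
    [[0.08,0.001,0],[0,0,0]],
  ],
)

```text
t: 17.35
eef_pos: [0.5537, 0.0166, 0.0187]
tool_rot: [-0.0, 0.725, 0.688, 0.001]
contact_force: [0.5, -2.5, -1.2]
gripper_width: 0.255
```

```bash
python3 g.py 0 21 18 -3.1 0 24 18 -3.1
```

```text
q7 -0.64 eef [553.7  16.6  18.7] jig [-0.2 16.6] jaw -2.98 F [ 0.5 -2.5 -1.2] w 21.8 t 17.35 v 0.071
shift [0.0109, 0.0004, 0.0018] turn [0.0002, -0.0002, 0.0003] dist mm 4.4
shift [0.0184, 0.0004, 0.0018] turn [0.0002, -0.0002, 0.0003] dist mm 7.4
```

play_rows(
  motion=[
    [[0.003,0,0],[0,0,0]],
    [[0.006,0,0],[0,0,0]],
    [[0.009,0,0],[0,0,0]],
  ],
)

```text
t: 17.65
eef_pos: [0.5539, 0.0198, 0.0187]
tool_rot: [0.0, 0.725, 0.688, 0.001]
contact_force: [-0.4, -3.0, 0.0]
gripper_width: 0.262
```

play_rows(
  motion=[
    [[0.003,0,0],[0,0,0]],
    [[0.005,0,0],[0,0,0]],
  ],
)

```text
t: 17.85
eef_pos: [0.5539, 0.0207, 0.0187]
tool_rot: [0.0, 0.726, 0.688, -0.0]
contact_force: [-1.0, -7.1, 3.5]
gripper_width: 0.26
```

play_rows(
  motion=[
    [[0.003,0,0],[0,0,0]],
    [[0.004,0,0],[0,0,0]],
    [[0.004,0,0],[0,0,0]],
  ],
)

```text
t: 18.15
eef_pos: [0.5539, 0.0206, 0.0187]
tool_rot: [0.001, 0.726, 0.688, -0.001]
contact_force: [-0.4, -6.4, 1.6]
gripper_width: 0.255
```

```bash
python3 g.py 0 18 18 -3.1
python3 - <<'E'
from meas import *
from station import bot
c=bot.read_camera("wrist"); cv2.imwrite("pics/w12.png",c["pixels"][:,:,::-1]); np.savez("wrist12.npz",**c)
p=cloud(c); P=p.reshape(-1,3); J=toj(P)*1000; Z=P[:,2]*1000
k=(Z>37)&(Z<45)&(abs(J[:,0])<26)&(J[:,1]>20)
for x in range(-25,26,5):
    kk=k&(abs(J[:,0]-x)<2.5); print(x,J[kk,1].min().round(1),J[kk,1].max().round(1))
E
```

```text
q7 -0.65 eef [553.9  20.6  18.7] jig [-0.2 20.7] jaw -3.12 F [-0.4 -6.4  1.6] w 21.8 t 18.15 v 0.003
shift [-0.0067, 0.0005, 0.0018] turn [0.0, 0.0005, -0.0] dist mm 2.8
-25 27.7 69.7
-20 27.4 69.9
-15 31.5 69.8
-10 20.5 69.7
-5 33.1 69.8
0 32.9 69.7
5 32.9 69.7
10 20.0 69.7
15 31.6 69.8
20 27.5 69.8
25 27.6 69.7
```

View pics/w12.png

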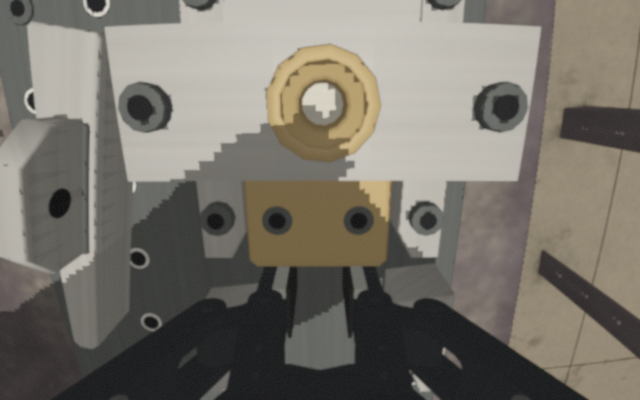

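play_rows(
  motion=[
    [[0.005,0,0],[0,0,0]],
    [[0.01,0,0],[0,0,0]],
    [[0.01,0,0],[0,0,0]],
  ],
)

```text
t: 18.5
eef_pos: [0.5539, 0.0207, 0.0188]
tool_rot: [0.002, 0.727, 0.687, -0.003]
contact_force: [-0.6, -11.4, 5.0]
gripper_width: 0.255
```

```bash
python3 g.py 0 24 18 -3.1
python3 - <<'E'
from meas import *
from station import bot
for n in ("scene","side"):
    c=bot.read_camera(n); np.savez(n+"13.npz",**c)
    b=(170,170,290,270) if n=="scene" else (285,130,405,230)
    zoom(c,*b,6,n+"13.png")
E
```

```text
q7 -0.66 eef [553.9  20.7  18.8] jig [-0.3 20.7] jaw -3.26 F [ -0.6 -11.4   5. ] w 21.8 t 18.5 v 0.005
shift [0.0083, 0.0006, 0.0018] turn [-0.0002, 0.0013, -0.0005] dist mm 3.4
```

View pics/scene13.png

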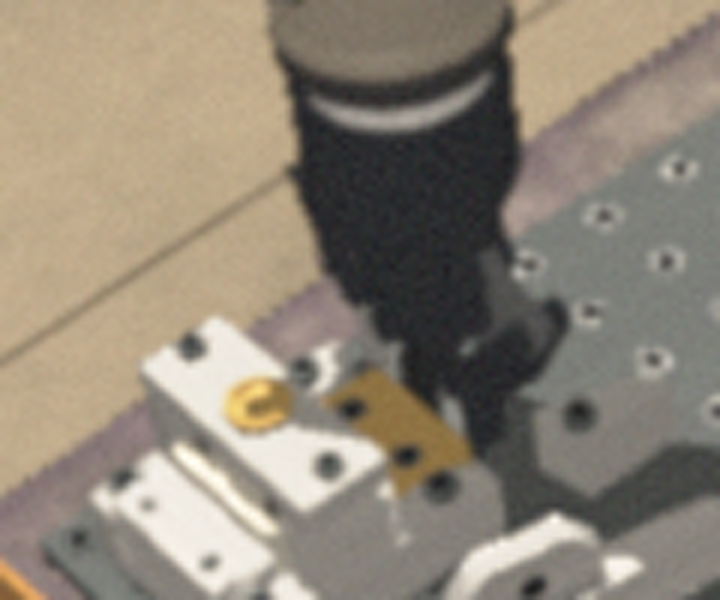

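View pics/side13.png

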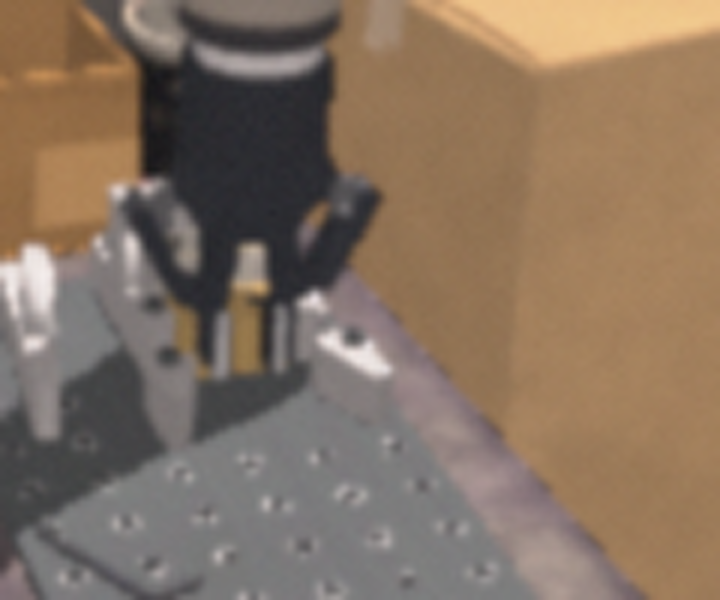

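Run:
```python
from meas import *
c=dict(np.load("scene13.npz")); p=cloud(c); P=p.reshape(-1,3); J=toj(P)*1000; Z=P[:,2]*1000
# slice |x|<20, list by y
k=(abs(J[:,0])<22)&(J[:,1]>15)&(J[:,1]<150)&(Z>5)&(Z<100)
for y in np.arange(20,150,2):
    kk=k&(abs(J[:,1]-y)<1)
    if kk.any(): print(y,np.percentile(Z[kk],[5,50,95]).round(1),kk.sum())
```

```text
20 [10.4 37.4 90.1] 16
22 [26.5 67.3 87.8] 15
24 [31.1 55.4 89. ] 16
26 [28.4 49.  87.7] 18
28 [34.7 52.2 88.9] 27
30 [36.6 50.5 93.2] 32
32 [39.1 66.  90.8] 47
34 [38.6 64.3 93.3] 23
36 [37.5 40.9 96. ] 31
38 [38.5 89.6 98.6] 41
40 [38.3 39.4 98.9] 17
42 [38.3 40.6 42.9] 11
44 [38.  40.8 43. ] 12
46 [37.9 39.8 41.9] 12
48 [38.  40.  43.5] 19
50 [37.3 39.4 41.7] 13
52 [39.9 40.9 42.3] 8
54 [38.5 40.3 42.9] 16
56 [38.2 39.6 41.3] 19
58 [38.9 41.  41.8] 6
60 [37.9 38.9 39.2] 3
62 [40.4 40.4 40.4] 1
80 [81.4 83.2 85.4] 11
82 [81.8 84.  86. ] 14
84 [81.8 84.  85.9] 15
86 [81.1 84.  88.2] 12
88 [82.4 85.7 88.6] 13
90 [80.6 84.6 88.1] 17
92 [76.4 83.3 88.5] 19
94 [77.6 86.1 89. ] 15
96 [77.9 83.6 87.5] 12
98 [83.3 85.7 90.3] 14
100 [80.5 84.5 86.9] 10
102 [81.6 84.7 89.7] 15
104 [82.9 85.3 89.9] 13
106 [82.9 85.2 89.1] 15
108 [62.  83.6 90.3] 24
110 [58.4 81.  85.5] 26
112 [57.3 64.5 85.3] 35
114 [58.2 76.1 85. ] 54
116 [58.4 61.4 84.6] 25
118 [51.9 58.5 61.5] 28
120 [49.  53.1 61.1] 32
122 [48.8 51.3 52.9] 12
124 [49.6 51.3 53.2] 15
126 [48.8 50.9 53. ] 17
128 [49.2 50.8 52.4] 13
130 [48.9 51.6 52.7] 18
132 [49.8 51.7 53.4] 11
134 [49.9 51.2 54. ] 17
136 [48.4 52.9 54.2] 14
138 [50.  52.5 53.8] 15
140 [49.1 51.4 54.3] 16
142 [51.5 52.7 56.7] 11
144 [10.2 42.5 53.2] 58
146 [ 9.1 28.2 49. ] 102
148 [ 7.7 10.6 20.8] 15
```

play_rows(
  motion=[
    [[-0.04,0,0],[0,0,0]],
    [[-0.06,0,-0.06],[0,0,0]],
    [[-0.06,0,-0.16],[0,0,0]],
    [[-0.06,0,-0.26],[0,0,0]],
    [[-0.06,0,-0.36],[0,0,0]],
    [[-0.06,0,-0.36],[0,0,0]],
  ],
  fingers=30,
)

```text
t: 19.2
eef_pos: [0.5565, -0.0001, 0.1686]
tool_rot: [0.005, 0.727, 0.687, 0.001]
contact_force: [0.1, 0.3, 0.2]
gripper_width: 0.35
```

```bash
python3 - <<'E'
from meas import *
from station import bot
c=bot.read_camera("wrist"); cv2.imwrite("pics/w14.png",c["pixels"][:,:,::-1]); np.savez("wrist14.npz",**c)
p=cloud(c); P=p.reshape(-1,3); J=toj(P)*1000; Z=P[:,2]*1000
k=(Z>37)&(Z<45)&(abs(J[:,0])<32)&(J[:,1]>15)
for x in range(-30,31,5):
    kk=k&(abs(J[:,0]-x)<1.5); 
    if kk.any(): print(x,J[kk,1].min().round(1),J[kk,1].max().round(1))
Q=comp(p,.055,.08,(.40,.50,-.02,.16)); rect(Q,"fin")
Q=comp(p,.036,.046,(.40,.50,-.02,.16)); rect(Q,"wedge top")
E
python3 g.py -100 66 130 -15.6
```

```text
-30 34.7 80.6
-25 31.9 73.7
-20 32.7 73.7
-15 32.6 73.7
-10 32.6 73.6
-5 32.5 73.6
0 32.5 73.6
5 32.4 73.6
10 32.7 73.6
15 32.6 73.6
20 32.5 73.6
25 32.4 73.5
30 47.3 140.9
fin n 1642 mean [459.1  72.9] rect c (457.3, 71.6) wh (56.1, 13.4) ang 74.6
wedge top n 3225 mean [459.9  76.8] rect c (451.0, 63.2) wh (140.0, 29.2) ang 74.61
q7 -0.47 eef [554.9  -0.8 165.9] jig [ 1.9 -0.7] jaw -3.23 F [ 0.2 -0.  -1.2] w 29.7 t 19.25 v 0.056
shift [0.1667, -0.2557, 0.0873] turn [0.001, 0.0009, 0.0344] dist mm 127.0
```

View pics/w14.png

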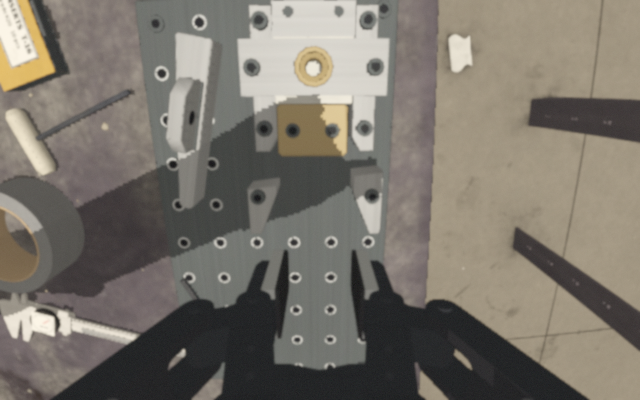

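```bash
sed -i 's/,0.0\])/,0.0005])/' h.py; grep "^YAW" h.py; python3 -c "
from h import *
print(toj([[.4573,.0716]])*1000)"; python3 g.py -99.5 66 110 -15.4
```

```text
YAW=np.radians(-3.1); O=np.array([.5530,0.0005])
[[-99.40496295  65.82061486]]
q7 -0.47 eef [554.9  -0.8 165.9] jig [ 2.  -1.2] jaw -3.23 F [ 0.2 -0.  -1.2] w 29.7 t 19.25 v 0.056
shift [0.1683, -0.2548, 0.1373] turn [0.001, 0.0009, 0.0338] dist mm 133.9
```

play_rows(
  motion=[
    [[0.08,-0.12,0],[0.001,0.001,0.034]],
    [[0.168,-0.255,0],[0.001,0.001,0.034]],
    [[0.168,-0.255,0],[0.001,0.001,0.034]],
    [[0.168,-0.255,0.08],[0.001,0.001,0.034]],
    [[0.168,-0.255,0.137],[0.001,0.001,0.034]],
    [[0.168,-0.255,0.137],[0.001,0.001,0.034]],
    [[0.168,-0.255,0.137],[0.001,0.001,0.034]],
  ],
)

```text
t: 19.95
eef_pos: [0.4566, 0.0722, 0.1097]
tool_rot: [-0.001, 0.796, 0.606, -0.0]
contact_force: [0.2, -0.0, 1.0]
gripper_width: 0.352
```

```bash
python3 g.py -99.4 65.8 44 -15.4
python3 - <<'E'
from meas import *
from station import bot
c=bot.read_camera("wrist"); cv2.imwrite("pics/w15.png",c["pixels"][:,:,::-1]); np.savez("wrist15.npz",**c)
p=cloud(c)
Q=comp(p,.055,.08,(.40,.50,-.02,.16)); a=rect(Q,"fin");print(toj(np.array(a[0])/1000)*1000)
E
```

```text
q7 -0.87 eef [456.6  72.2 109.7] jig [-100.2   66.3] jaw -15.43 F [ 0.2 -0.   1. ] w 30.1 t 19.95 v 0.025
shift [-0.001, 0.0025, 0.1642] turn [-0.0003, -0.0001, -0.0001] dist mm 65.7
fin n 1643 mean [458.4  77. ] rect c (457.1, 72.0) wh (56.3, 12.0) ang 74.37
[[-99.65169883  66.18618492]]
```

View pics/w15.png

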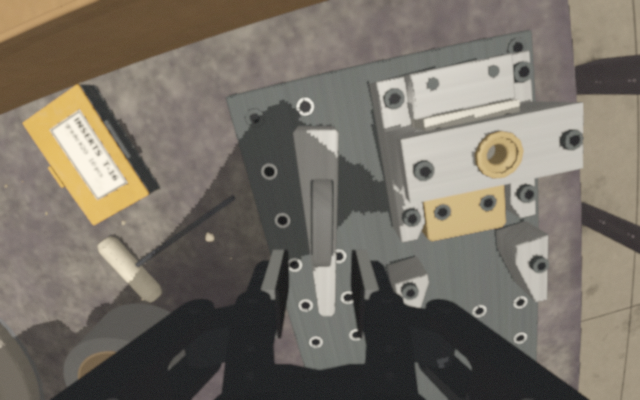

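play_rows(
  motion=[
    [[0,0.002,0.1],[0,0,0]],
    [[0,0.002,0.15],[0,0,0]],
    [[0,0.002,0.164],[0,0,0]],
    [[0,0.002,0.164],[0,0,0]],
    [[0,0.002,0.164],[0,0,0]],
  ],
)

```text
t: 20.5
eef_pos: [0.4592, 0.0724, 0.046]
tool_rot: [0.0, 0.796, 0.606, 0.001]
contact_force: [0.0, -0.2, -0.1]
gripper_width: 0.349
```

play_rows(
  motion=[
    [[0,0,0],[0,0,0]],
    [[0,0,0],[0,0,0]],
    [[0,0,0],[0,0,0]],
    [[0,0,0],[0,0,0]],
    [[0,0,0],[0,0,0]],
  ],
  fingers=0,
  grip_force=80,
)

```text
t: 21.0
eef_pos: [0.4603, 0.0727, 0.0475]
tool_rot: [0.001, 0.796, 0.605, 0.002]
contact_force: [-1.7, -0.9, 7.8]
gripper_width: 0.12
```

```bash
python3 g.py -99.4 65.8 90 -15.4 -100 20 90 86.9
```

```text
q7 -0.98 eef [460.3  72.7  47.5] jig [-96.4  67.1] jaw -15.47 F [-1.7 -0.9  7.8] w 10.2 t 21.0 v 0.001
shift [-0.0043, -0.0061, -0.1064] turn [0.0007, -0.0005, -0.0002] dist mm 42.7
shift [-0.1165, 0.0169, -0.1066] turn [0.0003, -0.0008, 0.2156] dist mm 63.5
```

```bash
python3 g.py -97 67 92 -15.4 -100 0 92 -15.4
```

```text
q7 -0.98 eef [460.3  72.7  47.5] jig [-96.4  67.1] jaw -15.47 F [-1.7 -0.9  7.8] w 10.2 t 21.0 v 0.001
shift [-0.0001, -0.0009, -0.1114] turn [0.0007, -0.0005, -0.0002] dist mm 44.5
shift [-0.1653, 0.0277, -0.1117] turn [0.0007, -0.0005, -0.0002] dist mm 80.6
```

play_rows(
  motion=[
    [[0,0,-0.05],[0,0,0]],
    [[0,0,-0.112],[0,0,0]],
    [[-0.06,0.01,-0.112],[0,0,0]],
    [[-0.165,0.028,-0.112],[0,0,0]],
    [[-0.165,0.028,-0.112],[0,0,-0.02]],
    [[-0.165,0.028,-0.112],[0,0,-0.284]],
    [[-0.165,0.028,-0.112],[0,0,-0.284]],
    [[-0.165,0.028,-0.112],[0,0,-0.284]],
  ],
)

```text
t: 21.8
eef_pos: [0.4529, 0.0056, 0.0923]
tool_rot: [0.002, 0.589, 0.808, 0.002]
contact_force: [0.0, -0.5, -4.6]
gripper_width: 0.122
```

```bash
python3 g.py -100 0 92 86.9
```

```text
q7 -0.25 eef [452.9   5.6  92.3] jig [-100.2   -0.4] jaw 17.84 F [ 0.  -0.5 -4.6] w 10.4 t 21.8 v 1.286
shift [0.0007, 0.0007, 0.0008] turn [0.0006, 0.0005, -0.1918] dist mm 0.5
```

play_rows(
  motion=[
    [[0,0,0],[0,0,-0.192]],
    [[0,0,0],[0,0,-0.192]],
    [[0,0,0],[0,0,-0.192]],
    [[0,0,0],[0,0,-0.192]],
    [[0,0,0],[0,0,-0.192]],
    [[0,0,0],[0,0,-0.192]],
    [[0,0,0],[0,0,-0.192]],
    [[0,0,0],[0,0,-0.192]],
  ],
)

```text
t: 22.6
eef_pos: [0.4526, 0.0051, 0.0925]
tool_rot: [0.002, 0.03, 1.0, 0.0]
contact_force: [0.1, 0.3, -5.0]
gripper_width: 0.122
```

play_rows(
  motion=[
    [[0,0,0],[0,0,-0.001]],
    [[0,0,0],[0,0,-0.001]],
    [[0,0,0],[0,0,-0.001]],
  ],
)

```text
t: 22.9
eef_pos: [0.4525, 0.0048, 0.0925]
tool_rot: [0.002, 0.028, 1.0, 0.0]
contact_force: [-0.2, -0.1, -4.1]
gripper_width: 0.118
```

```bash
python3 - <<'E'
from meas import *
from station import bot
c=bot.read_camera("wrist"); cv2.imwrite("pics/w16.png",c["pixels"][:,:,::-1]); np.savez("wrist16.npz",**c)
for n in ("scene",):
    c=bot.read_camera(n); np.savez(n+"16.npz",**c); zoom(c,170,150,350,300,4.2,n+"16.png")
E
python3 g.py -100 20 92 86.9 -65 20 92 86.9 -65 20 49 86.9
```

```text
q7 0.78 eef [452.5   5.   92.5] jig [-100.5   -1. ] jaw 86.85 F [-0.3  0.6 -3.2] w 10.1 t 23.0 v 0.011
shift [-0.0013, 0.0524, 0.0014] turn [0.0, 0.0007, -0.0001] dist mm 21.0
shift [-0.0888, 0.0525, 0.0018] turn [0.0, 0.0007, -0.0001] dist mm 41.3
shift [-0.0883, 0.0525, 0.1093] turn [0.0, 0.0007, -0.0001] dist mm 60.0
```

View pics/w16.png

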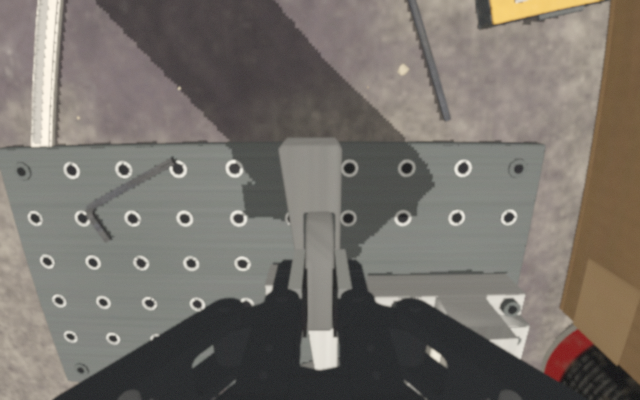

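View pics/scene16.png

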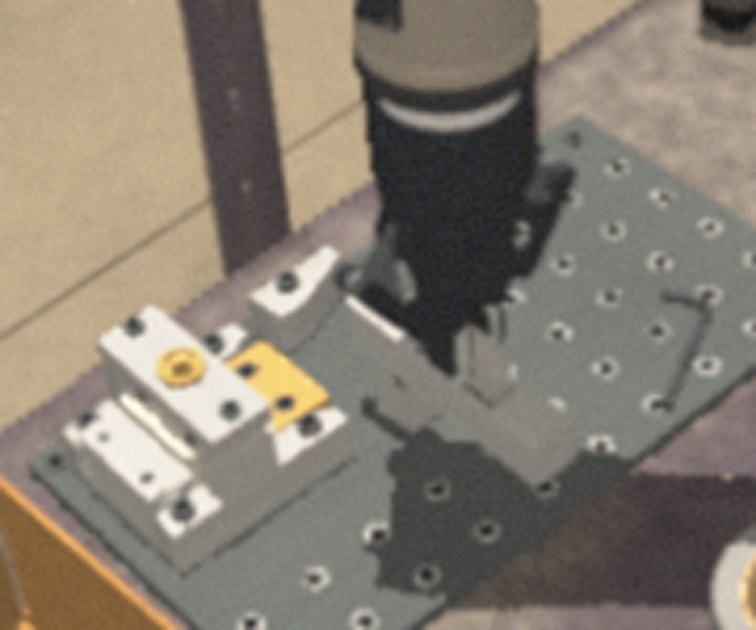

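Run:
```python
from meas import *
c=dict(np.load("wrist16.npz")); p=cloud(c); P=p.reshape(-1,3); J=toj(P)*1000; Z=P[:,2]*1000
k=(Z>75)&(Z<95)&(abs(J[:,1]+1)<25)&(J[:,0]<-110)
print("top z",np.median(Z[k]),"x min",J[k,0].min())
for x in range(-158,-125,5):
    kk=k&(abs(J[:,0]-x)<1.5); print(x,J[kk,1].min().round(1),J[kk,1].max().round(1),Z[kk].mean().round(1))
k=(Z>75)&(Z<95)&(abs(J[:,1]+1)<25)&(J[:,0]>-80)&(J[:,0]<-15)
for x in range(-75,-15,5):
    kk=k&(abs(J[:,0]-x)<1.5)
    if kk.any(): print(x,J[kk,1].min().round(1),J[kk,1].max().round(1),Z[kk].mean().round(1))
k=(Z>100)&(abs(J[:,1]+1)<10)&(J[:,0]<-100); print("fin x min",J[k,0].min(),"z",np.percentile(Z[k],[5,50,95]))
```

```text
top z 84.55274364752118 x min -158.9662151850878
-158 -19.4 9.7 83.1
-153 -19.0 9.7 84.4
-148 -18.3 9.8 84.4
-143 -17.6 9.9 84.5
-138 -17.2 9.5 84.6
-133 -16.5 9.6 84.6
-128 -15.7 9.6 86.7
-60 6.4 6.4 84.8
-55 -6.9 6.4 85.0
-50 -6.4 9.3 85.1
-45 -5.9 9.4 85.1
-40 -4.9 9.6 85.1
-35 -4.3 9.6 85.2
-30 -3.8 9.6 84.9
fin x min -127.67969211010869 z [105.312331   156.82296748 178.74891267]
```

```bash
python3 g.py -56.5 18.6 92 86.9 -56.5 18.6 49 86.9
```

```text
q7 0.78 eef [452.5   5.   92.5] jig [-100.5   -1. ] jaw 86.85 F [-0.3  0.6 -3.2] w 10.1 t 23.0 v 0.011
shift [-0.1101, 0.049, 0.0019] turn [0.0, 0.0007, -0.0001] dist mm 48.2
shift [-0.1096, 0.049, 0.1094] turn [0.0, 0.0007, -0.0001] dist mm 65.0
```

play_rows(
  motion=[
    [[-0.06,0.03,0],[0,0.0007,0]],
    [[-0.11,0.049,0],[0,0.0007,0]],
    [[-0.11,0.049,0],[0,0.0007,0]],
    [[-0.11,0.049,0],[0,0.0007,0]],
  ],
)

```text
t: 23.4
eef_pos: [0.4974, 0.0224, 0.0926]
tool_rot: [-0.0, 0.028, 1.0, 0.0]
contact_force: [0.2, -0.6, -4.1]
gripper_width: 0.119
```

```bash
python3 g.py -56.5 18.6 65 86.9 -56.5 18.6 49.5 86.9
```

```text
q7 0.76 eef [497.4  22.4  92.6] jig [-56.7  18.8] jaw 86.83 F [ 0.2 -0.6 -4.1] w 10.2 t 23.4 v 0.029
shift [-0.0006, -0.0006, 0.0691] turn [0.0, -0.0001, -0.0002] dist mm 27.6
shift [-0.0006, -0.0006, 0.1078] turn [0.0, -0.0001, -0.0002] dist mm 43.1
```

play_rows(
  motion=[
    [[0,0,0.04],[0,0,0]],
    [[0,0,0.07],[0,0,0]],
    [[0,0,0.09],[0,0,0]],
    [[0,0,0.105],[0,0,0]],
    [[0,0,0.11],[0,0,0]],
    [[0,0,0.11],[0,0,0]],
  ],
)

```text
t: 24.0
eef_pos: [0.4973, 0.0225, 0.0485]
tool_rot: [-0.0, 0.028, 1.0, 0.0]
contact_force: [0.5, 0.5, -4.6]
gripper_width: 0.123
```

```bash
python3 g.py -40 18.6 49 86.9
python3 - <<'E'
from meas import *
from station import bot
c=bot.read_camera("wrist"); cv2.imwrite("pics/w17.png",c["pixels"][:,:,::-1]); np.savez("wrist17.npz",**c)
p=cloud(c); P=p.reshape(-1,3); J=toj(P)*1000; Z=P[:,2]*1000
k=(Z>34)&(Z<46)&(abs(J[:,1]-19)<25)&(J[:,0]<-70)
print("top z",np.median(Z[k]),"x min",J[k,0].min())
for x in range(-113,-75,5):
    kk=k&(abs(J[:,0]-x)<1.5); print(x,J[kk,1].min().round(1),J[kk,1].max().round(1),Z[kk].mean().round(1))
for n in ("scene",):
    c=bot.read_camera(n); zoom(c,170,150,350,300,4.2,n+"17.png")
E
```

```text
q7 0.69 eef [497.3  22.5  48.5] jig [-56.8  18.9] jaw 86.83 F [ 0.5  0.5 -4.6] w 10.5 t 24.0 v 0.01
shift [-0.0421, -0.0007, -0.0013] turn [0.0, -0.0001, -0.0002] dist mm 16.8
top z 40.69920403486213 x min -115.33412436485317
-113 0.7 29.6 40.6
-108 1.2 29.7 40.6
-103 1.6 29.8 40.7
-98 2.4 29.9 40.6
-93 3.2 29.5 40.7
-88 3.3 29.6 40.7
-83 4.3 29.7 41.6
-78 5.2 29.7 41.0
```

View pics/w17.png

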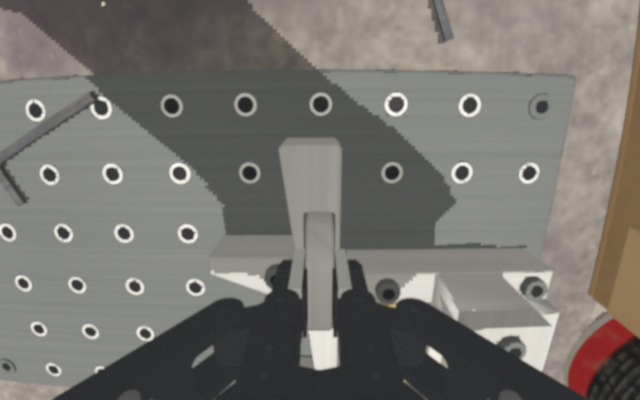

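View pics/scene17.png

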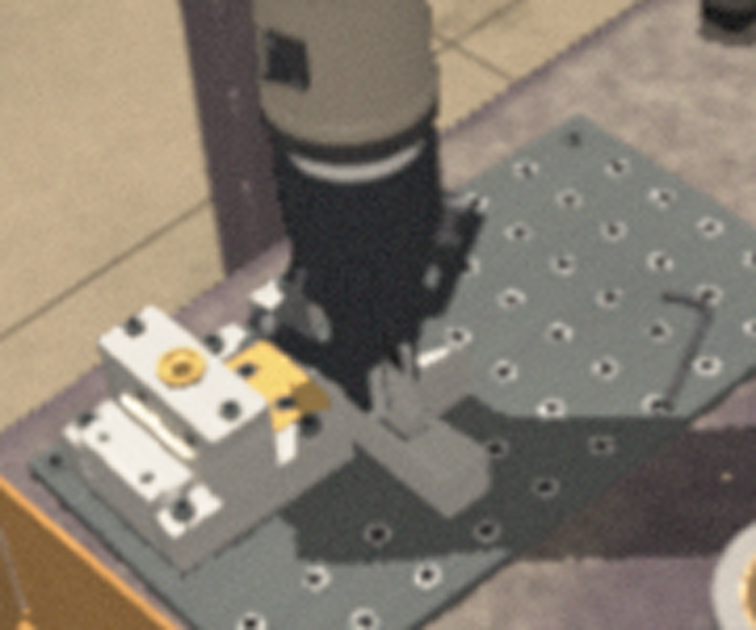

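```bash
python3 g.py -36.5 19.8 48.2 86.9 -23.5 20.6 48.2 86.9
```

```text
q7 0.69 eef [497.6  22.5  48.9] jig [-56.5  19. ] jaw 86.83 F [ 0.3  0.7 -4.1] w 10.4 t 24.1 v 0.002
shift [-0.0499, 0.0021, 0.0018] turn [0.0, 0.0, -0.0002] dist mm 20.0
shift [-0.0824, 0.0041, 0.0018] turn [0.0, 0.0, -0.0002] dist mm 33.0
```

play_rows(
  motion=[
    [[-0.015,0.001,0.001],[0,0,0]],
    [[-0.03,0.001,0.001],[0,0,0]],
    [[-0.05,0.002,0.002],[0,0,0]],
    [[-0.065,0.003,0.002],[0,0,0]],
    [[-0.082,0.004,0.002],[0,0,0]],
    [[-0.082,0.004,0.002],[0,0,0]],
  ],
)

```text
t: 24.7
eef_pos: [0.5318, 0.0224, 0.0482]
tool_rot: [0.001, 0.028, 1.0, 0.0]
contact_force: [-0.9, 0.1, -4.6]
gripper_width: 0.124
```

```bash
python3 g.py -15.5 21.3 48 86.9
```

```text
q7 0.71 eef [531.8  22.4  48.2] jig [-22.4  20.8] jaw 86.8 F [-0.9  0.1 -4.6] w 10.6 t 24.7 v 0.029
shift [-0.0171, 0.0014, 0.0006] turn [0.0001, 0.0002, -0.0003] dist mm 6.9
```

play_rows(
  motion=[
    [[-0.006,0.0005,0.001],[0,0,0]],
    [[-0.012,0.001,0.001],[0,0,0]],
    [[-0.018,0.0015,0.001],[0,0,0]],
    [[-0.018,0.0015,0.001],[0,0,0]],
  ],
)

```text
t: 25.1
eef_pos: [0.5392, 0.0223, 0.0477]
tool_rot: [0.001, 0.028, 1.0, 0.0]
contact_force: [-0.8, -0.9, -4.8]
gripper_width: 0.123
```

```bash
python3 g.py -11.5 21.6 48 86.9
```

```text
q7 0.72 eef [539.2  22.3  47.7] jig [-15.  21.] jaw 86.79 F [-0.8 -0.9 -4.8] w 10.5 t 25.1 v 0.006
shift [-0.0087, 0.0015, -0.0006] turn [0.0001, 0.0002, -0.0003] dist mm 3.6
```

play_rows(
  motion=[
    [[0,0,0.002],[0,0,0]],
    [[0,0,0.004],[0,0,0]],
    [[0,0,0.004],[0,0,0]],
  ],
)

```text
t: 25.4
eef_pos: [0.5394, 0.0223, 0.0475]
tool_rot: [0.001, 0.028, 1.0, -0.0]
contact_force: [-4.7, -2.9, 11.6]
gripper_width: 0.126
```

```bash
python3 g.py -11.5 21.6 48 86.9
```

```text
q7 0.72 eef [539.4  22.3  47.5] jig [-14.8  21. ] jaw 86.78 F [-4.7 -2.9 11.6] w 10.7 t 25.4 v 0.003
shift [-0.0082, 0.0016, -0.0012] turn [-0.0001, 0.0003, -0.0003] dist mm 3.4
```

play_rows(
  motion=[
    [[-0.004,0.0008,0],[0,0,0]],
    [[-0.008,0.0015,0],[0,0,0]],
    [[-0.008,0.0015,0],[0,0,0]],
  ],
)

```text
t: 25.7
eef_pos: [0.5409, 0.0222, 0.0475]
tool_rot: [-0.001, 0.028, 1.0, -0.002]
contact_force: [-8.0, -3.5, 8.3]
gripper_width: 0.124
```

```bash
python3 g.py -11.5 21.6 48 86.9
```

```text
q7 0.72 eef [540.9  22.2  47.5] jig [-13.3  21. ] jaw 86.79 F [-8.  -3.5  8.3] w 10.6 t 25.7 v 0.003
shift [-0.0044, 0.0014, -0.0012] turn [-0.0005, -0.0002, -0.0003] dist mm 1.9
```

play_rows(
  motion=[
    [[-0.006,0.0005,0],[0,0,0]],
    [[-0.012,0.001,0],[0,0,0]],
    [[-0.012,0.001,0],[0,0,0]],
  ],
)

```text
t: 26.0
eef_pos: [0.541, 0.0222, 0.0475]
tool_rot: [-0.005, 0.027, 1.0, -0.003]
contact_force: [-19.3, -4.4, 18.6]
gripper_width: 0.121
```

```bash
python3 g.py -11.5 21.6 48 86.9
```

```text
q7 0.72 eef [541.   22.2  47.5] jig [-13.2  21. ] jaw 86.86 F [-19.3  -4.4  18.6] w 10.4 t 26.0 v 0.009
shift [-0.0042, 0.0014, -0.0012] turn [-0.0011, -0.0016, -0.0001] dist mm 1.8
```

play_rows(
  motion=[
    [[0,0,0],[0,0,0]],
    [[0,0,0],[0,0,0]],
    [[0,0,0],[0,0,0]],
    [[0,0,0],[0,0,0]],
    [[0,0,-0.08],[0,0,0]],
    [[0,0,-0.18],[0,0,0]],
    [[0,0,-0.28],[0,0,0]],
    [[0,0,-0.28],[0,0,0]],
  ],
  fingers=30,
)

```text
t: 26.8
eef_pos: [0.5458, 0.0244, 0.1647]
tool_rot: [-0.0, 0.028, 1.0, -0.003]
contact_force: [0.6, 1.3, -0.3]
gripper_width: 0.352
```

```bash
cat > chk.py <<'E'
import sys
from meas import *
from station import bot
n=sys.argv[1]
c=bot.read_camera("wrist"); cv2.imwrite(f"pics/w{n}.png",c["pixels"][:,:,::-1]); np.savez(f"wrist{n}.npz",**c)
p=cloud(c); P=p.reshape(-1,3); J=toj(P)*1000; Z=P[:,2]*1000
k=(Z>34)&(Z<46)&(abs(J[:,1]-19)<25)&(J[:,0]<-62)&(J[:,0]>-100)
print("top z",np.median(Z[k]),"thick end x",J[k,0].min())
S=[]
for x in range(-71,-61,3):
    kk=k&(abs(J[:,0]-x)<1.5)
    if kk.any(): print(x,J[kk,1].min().round(1),J[kk,1].max().round(1),Z[kk].mean().round(1))
k=(Z>63)&(Z<75)&(abs(J[:,1]-21)<15)&(J[:,0]>-60)&(J[:,0]<40)
if k.sum()>50:
    r=cv2.minAreaRect(J[k].astype(np.float32)); print("fin",r, "z",np.median(Z[k]))
k=(Z>37)&(Z<45)&(abs(J[:,0])<26)&(J[:,1]>20)&(J[:,1]<78)
for x in (-26,-20,20,25):
    kk=k&(abs(J[:,0]-x)<1.5); 
    if kk.any(): print("col",x,J[kk,1].min().round(1),J[kk,1].max().round(1))
k=(Z>57)&(Z<63)&(abs(J[:,0])<30)&(J[:,1]>60)&(J[:,1]<78)
if k.any(): print("clamp rear min y",[J[k&(abs(J[:,0]-x)<2),1].min().round(1) for x in (-20,0,20)])
E
python3 chk.py 18;  python3 g.py -100 21 120 86.9 -95 19 20 86.9
```

```text
top z 39.82311967316726 thick end x -71.54777775476643
-71 3.3 31.2 39.4
-68 2.4 31.2 39.9
-65 3.1 31.2 40.0
-62 3.1 31.2 39.9
fin ((-12.244003295898438, 21.23737907409668), (46.219566345214844, 11.842732429504395), 0.17224456369876862) z 69.32783768664439
col -26 28.1 74.1
col -20 28.1 74.1
col 20 27.4 74.2
col 25 20.4 74.1
clamp rear min y [np.float64(73.9), np.float64(73.8), np.float64(73.9)]
q7 0.86 eef [544.3  23.5 162.2] jig [-9.9 22.5] jaw 86.82 F [ 0.  -0.4 -0.1] w 29.8 t 26.85 v 0.053
shift [0.2249, -0.0034, 0.1064] turn [-0.001, -0.0006, -0.0002] dist mm 99.5
shift [0.2114, -0.0067, 0.3564] turn [-0.001, -0.0006, -0.0002] dist mm 165.8
```

View pics/w18.png

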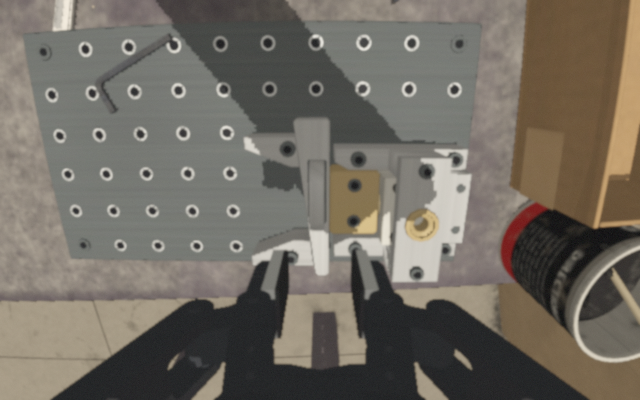

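```bash
python3 g.py -98 18 110 86.9 -98 18 24 86.9
```

```text
q7 0.86 eef [544.3  23.5 162.2] jig [-9.9 22.5] jaw 86.82 F [ 0.  -0.4 -0.1] w 29.8 t 26.85 v 0.053
shift [0.2197, -0.0107, 0.1315] turn [-0.001, -0.0006, -0.0002] dist mm 102.5
shift [0.2189, -0.0093, 0.3465] turn [-0.001, -0.0006, -0.0002] dist mm 164.0
```

play_rows(
  motion=[
    [[0.11,-0.005,0.05],[-0.001,0,0]],
    [[0.22,-0.01,0.1],[-0.001,0,0]],
    [[0.22,-0.01,0.13],[-0.001,0,0]],
    [[0.22,-0.01,0.22],[-0.001,0,0]],
    [[0.22,-0.01,0.3],[-0.001,0,0]],
    [[0.22,-0.01,0.346],[-0.001,0,0]],
    [[0.22,-0.01,0.346],[-0.001,0,0]],
    [[0.22,-0.01,0.346],[-0.001,0,0]],
  ],
  fingers=0,
)

```text
t: 27.65
eef_pos: [0.4556, 0.0239, 0.0239]
tool_rot: [-0.003, 0.027, 1.0, 0.0]
contact_force: [-0.1, 0.2, -0.2]
gripper_width: -0.002
```

```bash
python3 g.py -84 18 24 86.9 -78 18 24 86.9
```

```text
q7 0.61 eef [455.6  23.9  23.9] jig [-98.6  18.1] jaw 86.86 F [-0.1  0.2 -0.2] w -0.1 t 27.65 v 0.026
shift [-0.0364, -0.0003, -0.0004] turn [0.0001, -0.0008, -0.0001] dist mm 14.6
shift [-0.0514, -0.0003, -0.0004] turn [0.0001, -0.0008, -0.0001] dist mm 20.6
```

play_rows(
  motion=[
    [[-0.015,0,0],[0,0,0]],
    [[-0.03,0,0],[0,0,0]],
    [[-0.037,0,0],[0,0,0]],
    [[-0.042,0,0],[0,0,0]],
    [[-0.042,0,0],[0,0,0]],
  ],
)

```text
t: 28.15
eef_pos: [0.4724, 0.023, 0.024]
tool_rot: [-0.003, 0.027, 1.0, 0.0]
contact_force: [-0.5, 0.9, 0.3]
gripper_width: 0.0
```

play_rows(
  motion=[
    [[-0.005,0,0],[0,0,0]],
    [[-0.01,0,0],[0,0,0]],
    [[-0.01,0,0],[0,0,0]],
  ],
)

```text
t: 28.45
eef_pos: [0.4735, 0.0229, 0.0235]
tool_rot: [-0.005, 0.027, 1.0, -0.0]
contact_force: [-9.3, 0.2, 6.4]
gripper_width: 0.001
```

play_rows(
  motion=[
    [[-0.006,0,0],[0,0,0]],
    [[-0.012,0,0],[0,0,0]],
    [[-0.014,0,0],[0,0,0]],
    [[-0.014,0,0],[0,0,0]],
  ],
)

```text
t: 28.85
eef_pos: [0.4735, 0.0227, 0.0225]
tool_rot: [-0.01, 0.026, 1.0, -0.002]
contact_force: [-15.9, 1.3, 10.9]
gripper_width: 0.004
```

```bash
python3 g.py -95 18 24 86.9
```

```text
q7 0.64 eef [473.5  22.7  22.5] jig [-80.6  17.9] jaw 86.98 F [-15.9   1.3  10.9] w 0.3 t 28.85 v 0.003
shift [0.0361, 0.0004, -0.0031] turn [-0.0006, -0.003, 0.0002] dist mm 14.5
```

play_rows(
  motion=[
    [[-0.012,0,-0.002],[0,-0.003,0]],
    [[-0.02,0,-0.002],[0,-0.003,0]],
    [[-0.02,0,-0.002],[0,-0.003,0]],
    [[-0.02,0,-0.002],[0,-0.003,0]],
  ],
)

```text
t: 29.25
eef_pos: [0.4737, 0.0224, 0.0217]
tool_rot: [-0.007, 0.025, 1.0, -0.003]
contact_force: [-21.3, 1.7, 13.8]
gripper_width: -0.002
```

```bash
python3 g.py -95 18 24 86.9
```

```text
q7 0.63 eef [473.7  22.4  21.7] jig [-80.4  17.6] jaw 87.1 F [-21.3   1.7  13.8] w -0.2 t 29.25 v 0.004
shift [0.0366, 0.001, -0.0052] turn [-0.0011, -0.0021, 0.0006] dist mm 14.8
```

play_rows(
  motion=[
    [[0.02,0,0],[0,0,0]],
    [[0.05,0,-0.003],[0,0,0]],
    [[0.05,0,-0.08],[0,0,0]],
    [[0.05,0,-0.18],[0,0,0]],
    [[0.05,0,-0.28],[0,0,0]],
    [[-0.05,0,-0.38],[0,0,0]],
    [[-0.15,0,-0.42],[0,0,0]],
    [[-0.15,0,-0.42],[0,0,0]],
  ],
)

```text
t: 30.05
eef_pos: [0.543, 0.0199, 0.1929]
tool_rot: [-0.001, 0.028, 1.0, -0.002]
contact_force: [-0.6, 0.1, 0.0]
gripper_width: 0.002
```

```bash
python3 chk.py 19; python3 g.py 0 0 200 86.9
python3 - <<'E'
from meas import *
from station import bot
c=bot.read_camera("side"); zoom(c,270,130,430,250,5,"side19.png")
c=bot.read_camera("scene"); np.savez("scene19.npz",**c); zoom(c,170,140,390,320,3.6,"scene19.png")
p=cloud(c); P=p.reshape(-1,3); J=toj(P)*1000; Z=P[:,2]*1000
E
```

```text
top z 39.6912692289334 thick end x -70.11329266969695
-71 4.3 30.1 38.2
-68 2.6 31.7 39.8
-65 3.5 31.8 39.8
-62 3.4 31.8 39.7
fin ((-11.034717559814453, 21.671314239501953), (11.392473220825195, 45.65037536621094), 89.72808837890625) z 69.31005515142832
col -26 28.4 74.0
col -20 28.5 74.0
col 20 27.9 74.1
col 25 20.3 74.1
clamp rear min y [np.float64(73.8), np.float64(74.0), np.float64(74.2)]
q7 0.9 eef [539.2  20.3 190.7] jig [-14.9  19. ] jaw 86.94 F [-0.2 -0.4 -0.2] w -0.0 t 30.1 v 0.108
shift [-0.0369, -0.0477, -0.0232] turn [-0.0009, -0.0012, 0.0001] dist mm 25.8
```

View pics/w19.png

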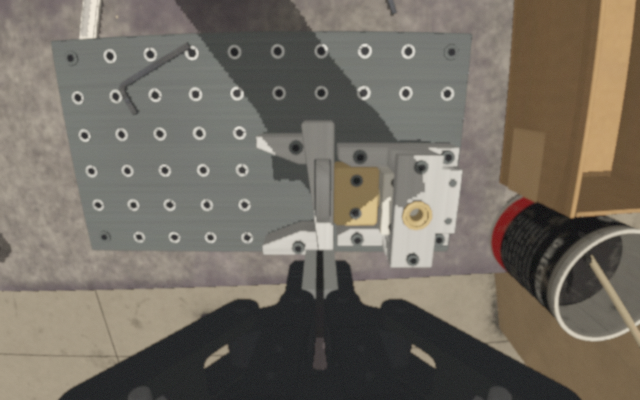

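View pics/scene19.png

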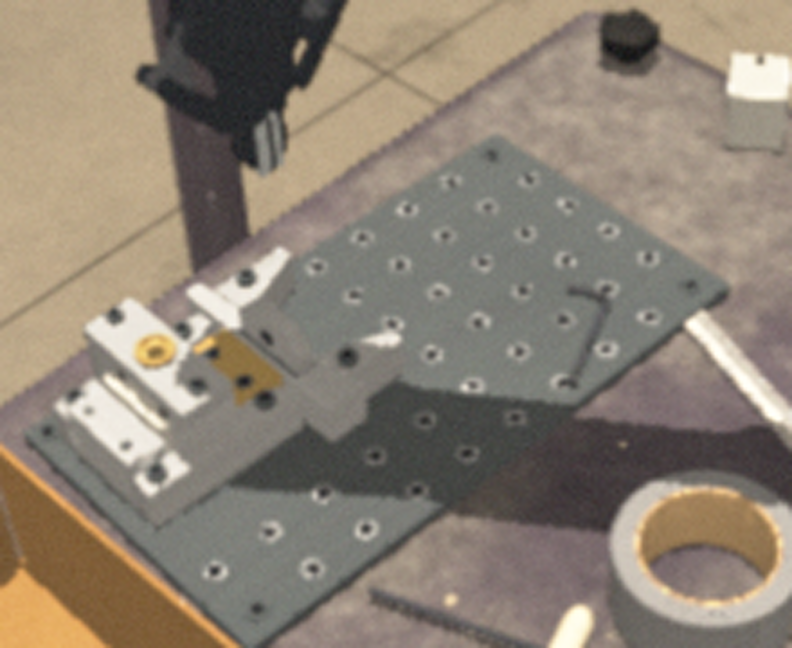

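play_rows(
  motion=[
    [[0,0,-0.05],[0,0,0]],
    [[0,0,-0.05],[0,0,0]],
    [[0,0,-0.05],[0,0,0]],
    [[0,0,-0.05],[0,0,0]],
    [[0,0,-0.05],[0,0,0]],
  ],
)

```text
t: 30.7
eef_pos: [0.5348, 0.0203, 0.2077]
tool_rot: [-0.007, 0.025, 1.0, -0.004]
contact_force: [-0.1, 1.1, -0.4]
gripper_width: -0.001
```

```bash
python3 chk.py 20; python3 -c "
from station import bot
print(bot.hand_in())"
```

```text
top z 39.80498697153622 thick end x -69.98066320460427
-71 4.4 29.8 36.0
-68 2.6 31.7 39.8
-65 3.5 31.7 39.9
-62 3.5 31.7 39.9
fin ((-11.599527359008789, 21.498729705810547), (45.51644515991211, 11.13539981842041), 0.6444209218025208) z 69.39155601182345
col -26 28.3 73.9
col -20 28.3 73.9
col 20 27.9 74.1
col 25 20.9 74.1
clamp rear min y [np.float64(73.7), np.float64(73.8), np.float64(74.2)]
the job is handed in; nothing more can be done
None
```

The jig is loaded and I handed the job in at about t = 31 s; the hand-in gave no verdict. I carried the clamp into the channel to jig y ≈ 62 mm and let go. I set the brass block down between the lugs and pushed it up behind the clamp to the end stop. The wedge went in from the -x end, thin end first. I drove it while gripped to about 19 N, then pushed its thick end to 21 N, where it hardly moved. The arm then backed off clear of everything.

Last checks, from the wrist camera's depth in the jig frame:

| Part | Measured | Nominal |
|---|---|---|
| Clamp, rear face | y ≈ 73.9 mm | 74 mm |
| Block, front face | y ≈ 74.0 mm | 74 mm |
| Wedge, thick end | x ≈ -70.0 mm | -70 mm |
| Wedge, straight side | y ≈ 31.7 mm | 32 mm |
| Wedge, top | z ≈ 39.8 mm (world) | 40 mm |

- **Clamp squareness:** its rear face differed by 0.5 mm over 40 mm, about 0.7° (0.012 rad).
- **Wedge angle:** its fin lay within about 0.6° (0.011 rad) of the jig's x axis.
- **Bystanders:** the hex key, bored block and knob look unmoved in the last pictures. The two rings were not in that last view, and the arm did not go near them after leaving the start.
- **A reading that disagreed:** after the block push, the camera first put its rear face at 27.5 mm instead of 32. That was the finger backs in the depth slice; a later clear view showed 32.5 mm.
- **Not measured:** I could not measure the wedge's press on the block directly. I take it as tight because it held against the 21 N push.

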